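# Load a gel cassette into the vertical gel unit and close its safety lid

## Task

Take the gel cassette off the slanted draining stand and load it into the vertical gel unit: slip its foot edge-on over the front wall and through the slot below the two overhanging ears, then tip it upright under the ears until it stands on the trough floor and leans back against both black gaskets. Then put the amber safety lid on the unit, level and fully down on both electrode pins, red socket on the red side. The cassette is glass, so feel your way in and do not force it, and leave the loose wash bottle and small red-capped bottle standing where they are.

Things in the scene. Friction and masses are not known exactly. Their poses are not given: they have to be found in the camera images.
- stand: steel draining stand, fixed, plate 136 (x) x 148 mm; holds the cassette leaning 35 deg from vertical, its top to the stand's -x. Origin: middle of the underside. The cassette's foot stands in a channel (10 mm deep lip on the upper side only) at x=+45, z=34 mm; two 8 mm rods at y=+-48 mm carry its lower face up to 72 mm from the foot; the upper 38 mm and the middle are free for fingers
- cassette_center (a point): middle of the loose gel cassette, a stiff glass plate 130 wide (y) x 110 high (z) x 10 mm thick (x), about 0.16 kg, blue side and bottom strips, white comb bar along the top 24 mm. Axes: x through the thickness, y along the width, z from foot to top edge. On the stand its z leans 35 deg from vertical. Take it across the thickness at the middle of the comb bar
- cassette: the whole gel cassette; its origin is the middle of its bottom edge, the foot (55 mm from cassette_center along its -z), same axes; loaded, it stands on the trough floor close behind the front wall
- cassette_top (a point): middle of the cassette's top edge (its z = +55 mm from the centre), same axes as cassette_center; loaded, it is below the level of the ears, behind their front ends
- gel_unit: vertical gel unit, fixed, base 98 (x) x 176 mm, origin mid underside, front -x (mm): trough floor z=10, front wall x -41..-35 up to z=50, end walls at y=+-70 (inside), free under the towers to x=33. Two towers (y 45..70 each side) with black gasket faces lean back 8 deg: x=-19 at z=55 to x=-9 at z=127. Ears y 45..78, z 127..135, reach forward to x=-47
- slot (a point): middle of the slot between the front wall's top edge and the lower ends of the gaskets, 16 mm wide for the 10 mm cassette, at x=-27, z=52.5 mm in the unit; axes of gel_unit. The ears hang in front of and above it, so the cassette passes only leaning 20 deg or more to -x (28 fits well, its foot going back under the towers). Nothing stands between the towers above z=78
- pin_red (a point): foot of the brass pin on the red ear (at x=-10, y=+58, z=135 mm in the unit), on the ear's top, where the lid comes to lie. Pin 10 mm thick, 18 mm high, tapered over the last 5 mm
- pin_black (a point): foot of the like pin on the black ear (at x=-10, y=-58, z=135 mm in the unit)
- lid_handle (a point): middle of the lid's black bar handle, 38.5 mm above the underside. The bar is 16 (x) x 76 (y) x 13 mm, on two posts at y=+-29. Lid: loose amber plate 86 (x) x 172 (y) x 8 mm, about 0.18 kg, lying on the bench; axes x across, y along the bar to the red socket, z up
- lid_red (a point): mouth of the red socket in the lid's underside, on its hole's axis, at y=+58 mm from the lid's middle; hole 12.5 mm wide, 21 mm deep with a red boss on top
- lid_black (a point): mouth of the like black socket, at y=-58 mm from the lid's middle
- wash_bottle: loose white wash bottle with a blue cap and spout, 80 mm wide, 267 mm high, standing behind the unit; origin mid underside, z up
- red_cap_bottle: loose small white bottle with a red cap, 52 mm wide, 120 mm high, standing behind the unit; origin mid underside, z up
Things that resemble listed ones, but are neither listed nor needed, are in the scene too. What is shaped like the wash_bottle but yellow is not meant.

How it is judged:
By the outcome, as a careful person would: the job done as asked, in the order asked, and still so for the second after the job is handed in, with the robot touching nothing.
It also fails if it takes over 64 s, if anything falls off the work surface, if the arm or the gripper's body presses on something with over 40 N, if the wrist force passes 120 N, or if a joint passes its speed limit or range.

## Robot

A 7-joint arm with a two-finger parallel gripper is mounted at the origin on a cart in front of the work surface, level with it; the furniture and walls round the work are solid. World frame = base frame: x ahead of the robot, y to its left, z up, the work surface at z = 0. Lengths are in m, angles in rad, forces in N, time in s.
With the tool pointing down it reaches from about 0.425 to 0.95 m from the base axis. Payload 4.7 kg.
Tool frame: the origin (TCP) lies midway between the tips of the shut fingers; the grasp point (between the pads) lies 19 mm behind it; z points along the fingers, y is the direction in which the jaws open and shut (so a half turn about z gives the same grasp; the last joint's range is limited). The gripper opens to 85 mm and grips with 20 to 120 N. Pads are 22 mm wide; open, the fingers measure 114 mm over their backs; the gripper's body (76 mm by 85 mm) begins 54 mm behind the grasp point. The pads swing forward as they close: fully open they stand 13 mm farther back than shut.
Start: joints at [1.232, 0.469, -0.049, 1.532, 0.024, 1.141, -0.082], TCP at [0.206, -0.643, 0.231] pointing down, gripper open.
Joint ranges: [-2.59, 2.59], [-0.33, 1.99], [-1.39, 1.29], [0.1, 2.45], [-1.04, 4.18], [0.21, 1.99], [-2.66, 2.66]. Speed limits (rad/s): [2.57, 2.57, 3.14, 3.14, 3.14, 3.14, 3.14].

## Interface

Orientations are given as a 3x3 rotation matrix whose columns are the frame's x, y, z axes.
In Python, from bench import sensors, viewer, workorder gives the robot as it stands.
- The arm moves only by the shell command python3 -m crank 'ROWS'. ROWS is JSON, a list of rows, each an object of numbers: "dx", "dy", "dz": the shift along the tool's x, y, z in units of 300 mm (1.0 is 300 mm); "spin": the turn about the tool's z in units of 45 degrees (1.0 is 45 degrees); "hand": the finger opening in mm, from 0 to 85.4. A call has exactly 5 rows; each row is the pose to reach, as a shift and turn from the pose measured when the call began, along the tool's axes at that moment; what a row does not reach only later rows make up. A row lasts 1/12 s, in which the tool goes at most 41.7 mm and 7.16 degrees, less where a joint would pass 70% of its speed; a pose out of reach is approached as far as the arm can. A call with a number of a shift or a turn outside -1 to 1 is refused whole. A call with a gripper value outside its range is refused whole. The fingers move at their own pace and stop on an object; the grip force is fixed at half the most. Time passes only in rows, so rows that repeat a pose let the fingers close, or fill a call up. It gives the time, the measured TCP pose, the force and the opening at its end, in the units of the state.
- sensors.observe(): the state, without advancing time (a new reading comes with each control period).
- viewer.get_image(name): name is "side" or "top" or "wrist"; returns (picture, depth): 400x640x3 uint8, red, green, blue; 400x640 float32, m along the optical axis (not along the pixel's ray), 0 where there is no reading.
- viewer.get_calibration(name): a dict with "vfov" (degrees; the focal length in pixels is half the picture's height over the tangent of half this angle, whatever the lens; pixels are square), "cx", "cy" (the principal point, pixels), "view" (4x4, takes a point from world to camera coordinates). Camera axes: x right, y up, looking along -z (the intrinsics and any distortion apply to the point x, -y, -z); pixel columns grow to the right and rows downward; lengths in m; the calibration is good to about 2 mm. The wrist camera is an equidistant fisheye: a pixel r from the principal point sees the ray r / f radians off the axis. A picture is of the moment at which its call begins: read the wrist's pose just before it. get_calibration takes no time and is no camera call; for the wrist camera it gives the pose at the moment of the call.
- workorder.hand_in(): hands the job in, once; it reports no verdict.
The state is a dict: "t": time; "q": joint angles; "qd": joint speeds; "joint_torque": joint torques, N m; "ee_pos": TCP position; "tcp_rot": TCP orientation; "force": force on the tool from outside, world axes, zero at the start; "moment": the same for the moment, N m; "finger_gap": finger opening in m.
Only numpy, scipy, OpenCV 4.12 (cv2) and the standard library are available. Lean on these libraries where they do the work, as an engineer would, in place of code of your own. Each camera call takes 0.05 s, during which the arm holds its last target.

## Working session

There is one attempt and no reset: what is moved stays moved. The work goes in short steps, Python scripts to look and compute and a shell command to move; the robot and the scene stay as the last step left them, time stands still between calls to the robot, and variables do not carry over. Pictures are saved under pics/ and viewed, and the job is handed in when it is done.

```bash
ls -la; mkdir -p pics
python3 - <<'E'
from bench import sensors, viewer
import numpy as np, cv2, pickle
s=sensors.observe()
for k,v in s.items(): print(k,np.round(v,4).tolist())
for n in ["side","top","wrist"]:
    c=viewer.get_calibration(n); im,d=viewer.get_image(n)
    print(n,c['vfov'],c['cx'],c['cy'],np.round(c['view'],4).tolist(),im.shape,[k for k in c])
    cv2.imwrite(f"pics/{n}0.png",im[:,:,::-1]); pickle.dump((im,d,c),open(f"pics/{n}0.pkl","wb"))
E
```

```text
total 12
drwxr-xr-x  3 agent agent 4096 Dec  6 23:55 .
drwxr-xr-x 23 root  root  4096 Dec  6 23:54 ..
drwxr-xr-x  2 agent agent 4096 Dec  6 23:55 pics
t 0.0
q [1.2321, 0.4695, -0.0486, 1.5337, 0.0241, 1.141, -0.0823]
qd [-0.0009, 0.001, -0.0021, -0.0015, 0.0009, 0.0014, 0.0021]
joint_torque [0.0003, -51.0305, -0.0464, -23.7711, 0.0107, 0.0075, -0.0]
ee_pos [0.2056, -0.6423, 0.2302]
tcp_rot [[0.9524, 0.3049, -0.0007], [0.3049, -0.9524, 0.0019], [-0.0001, -0.002, -1.0]]
force [0.7932, 0.3971, -0.5189]
moment [0.001, 0.0869, 0.007]
finger_gap 0.0853
side 53.824064854532615 314.60186017873167 199.10881915004174 [[0.9326, -0.3609, -0.0036, -0.5189], [0.2978, 0.7638, 0.5727, -0.2615], [-0.2039, -0.5352, 0.8198, -1.0384], [0.0, 0.0, 0.0, 1.0]] (400, 640, 3) ['vfov', 'cx', 'cy', 'view']
top 46.90282633690688 324.1227745990238 193.7221881200255 [[-0.1239, -0.9923, -0.0016, 0.0876], [0.9672, -0.1211, 0.2231, -0.6078], [-0.2216, 0.0261, 0.9748, -1.2298], [0.0, 0.0, 0.0, 1.0]] (400, 640, 3) ['vfov', 'cx', 'cy', 'view']
wrist 65.70646984690485 323.28485742189616 196.12543092739054 [[0.305, -0.9524, -0.0033, -0.6737], [0.9053, 0.291, -0.3095, 0.0406], [0.2958, 0.0914, 0.9509, -0.3814], [0.0, 0.0, 0.0, 1.0]] (400, 640, 3) ['vfov', 'cx', 'cy', 'view']
```

View pics/side0.png

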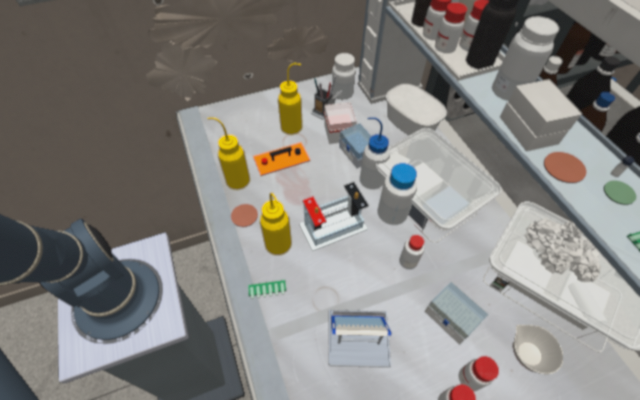

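View pics/top0.png

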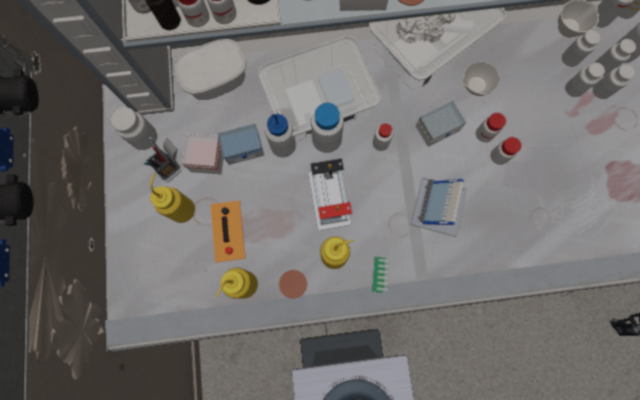

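View pics/wrist0.png

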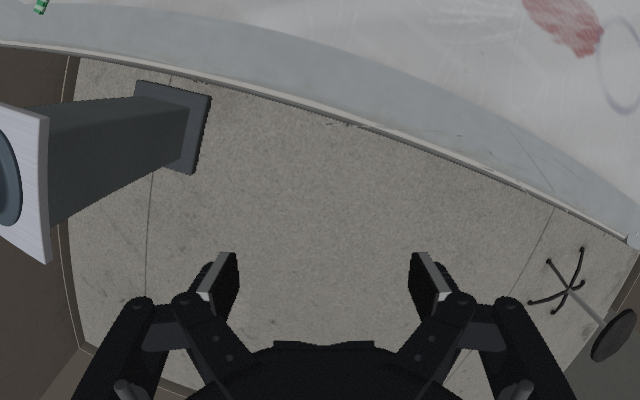

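```bash
cat > h.py <<'E'
import numpy as np, cv2, pickle
from bench import sensors, viewer
def load(f): return pickle.load(open(f"pics/{f}.pkl","rb"))
def grab(n,tag):
    c=viewer.get_calibration(n); im,d=viewer.get_image(n)
    pickle.dump((im,d,c),open(f"pics/{tag}.pkl","wb")); return im,d,c
def crop(f,x0,y0,x1,y1,s,out):
    im=load(f)[0]; k=cv2.resize(im[y0:y1,x0:x1],None,fx=s,fy=s,interpolation=cv2.INTER_CUBIC)
    cv2.imwrite(f"pics/{out}.png",k[:,:,::-1])
def cloud(f):
    """world xyz per pixel for perspective cams / fisheye wrist"""
    im,d,c=load(f); fl=200/np.tan(np.radians(c['vfov']/2))
    v,u=np.mgrid[0:400,0:640].astype(float); a=(u-c['cx'])/fl; b=(v-c['cy'])/fl
    if f.startswith('wrist'):
        r=np.hypot(a,b); k=np.where(r>1e-9,np.tan(np.minimum(r,1.5))/np.maximum(r,1e-9),1); a,b=a*k,b*k
    P=np.stack([a*d,-b*d,-d],-1); V=c['view']
    return (P-V[:3,3])@V[:3,:3], d>0
def proj(f,X):
    im,d,c=load(f); fl=200/np.tan(np.radians(c['vfov']/2)); V=c['view']
    p=np.atleast_2d(X)@V[:3,:3].T+V[:3,3]; a=p[:,0]/-p[:,2]; b=-p[:,1]/-p[:,2]
    if f.startswith('wrist'):
        r=np.hypot(a,b); k=np.where(r>1e-9,np.arctan2(r,1)/np.maximum(r,1e-9),1); a,b=a*k,b*k
    return np.stack([c['cx']+fl*a,c['cy']+fl*b],-1)
E
python3 - <<'E'
from h import *
crop('top0',400,160,480,245,7,'c1'); crop('top0',295,145,365,240,6,'c2'); crop('top0',200,190,256,270,7,'c3')
im,d,c=load('top0'); P,m=cloud('top0')
for u,v in [(400,250),(250,300),(330,90),(180,270),(326,115),(384,130),(278,125)]: print(u,v,P[v,u].round(4))
crop('side0',290,170,440,390,3,'c4')
E
```

```text
400 250 [ 0.4369 -0.187   0.0005]
250 300 [0.3503 0.2546 0.0045]
330 90 [ 0.8978 -0.0408  0.127 ]
180 270 [ 0.4588  0.4473 -0.0015]
326 115 [ 0.7965 -0.0165  0.194 ]
384 130 [ 0.762  -0.1752  0.1216]
278 125 [0.7876 0.1127 0.1862]
```

View pics/c1.png

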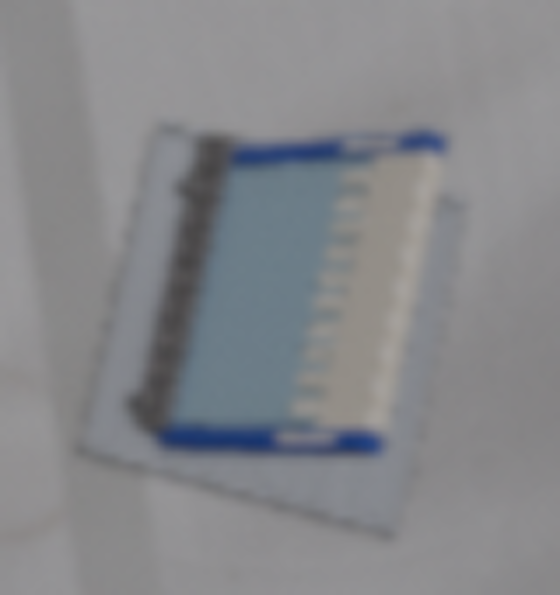

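View pics/c2.png

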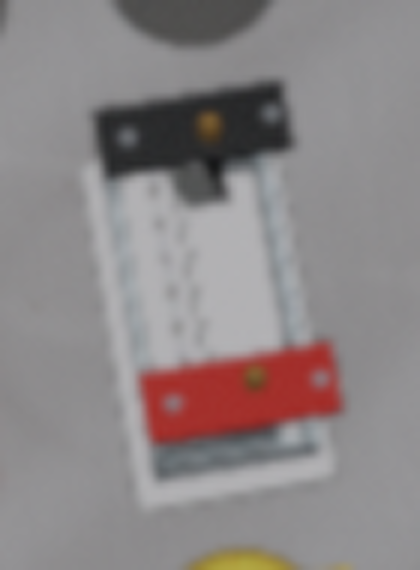

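View pics/c3.png

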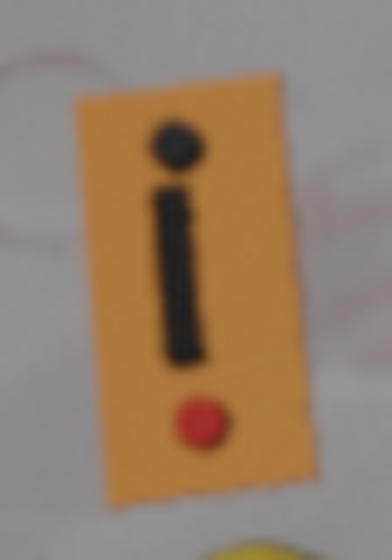

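View pics/c4.png

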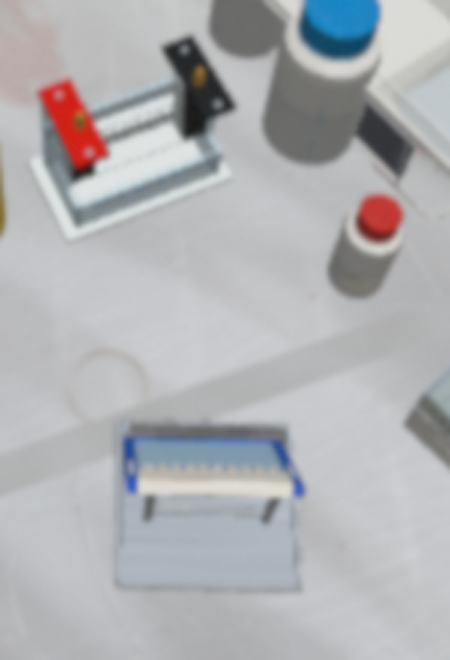

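Run:
```python
from h import *
for f in ['top0','side0']:
    im,d,c=load(f); P,m=cloud(f); hsv=cv2.cvtColor(im,cv2.COLOR_RGB2HSV); H,S,V=[hsv[...,i].astype(int) for i in range(3)]
    X,Y,Z=P[...,0],P[...,1],P[...,2]
    reg=(X>.45)&(X<.72)&(Y>-.12)&(Y<.06)
    red=reg&((H<8)|(H>172))&(S>140)&(V>90)&(abs(Z-.135)<.006)
    blk=reg&(V<75)&(abs(Z-.135)<.006)
    gold=reg&(H>8)&(H<28)&(S>110)&(Z>.12)
    for n,k in [('red',red),('blk',blk),('gold',gold)]:
        print(f,n,k.sum(),P[k].mean(0).round(4),P[k].std(0).round(4))
        if n!='gold' and k.sum()>20:
            print(cv2.minAreaRect((P[k][:,:2]*1000).astype(np.float32)))
    q=P[gold]; 
    for s in (q[q[:,0]<.57],q[q[:,0]>=.57]): print('pin',len(s),s.mean(0).round(4),s.max(0).round(4),s.min(0).round(4))
    # lid
    org=(H>5)&(H<20)&(S>140)&(V>120)&(X>.38)&(X<.75)&(Y>.12)&(Y<.45)&(Z<.02)
    l=cv2.connectedComponents(org.astype(np.uint8))[1]
    k=l==1+np.argmax(np.bincount(l[l>0])[1:]); print('lid',k.sum(),P[k].mean(0).round(4),cv2.minAreaRect((P[k][:,:2]*1000).astype(np.float32)))
    lr=P[k].mean(0); near=(np.hypot(X-lr[0],Y-lr[1])<.11)
    bar=near&(V<80)&(Z>.025); print('bar',bar.sum(),P[bar].mean(0).round(4),cv2.minAreaRect((P[bar][:,:2]*1000).astype(np.float32)))
    rb=near&((H<6)|(H>172))&(S>150)&(Z>.013); print('redboss',rb.sum(),P[rb].mean(0).round(4))
    # cassette
    reg=(X>.42)&(X<.7)&(Y>-.42)&(Y<-.18)
    hi=reg&(Z>.095); print('cass hi',hi.sum(),P[hi].mean(0).round(4),P[hi].max(0).round(4),P[hi].min(0).round(4))
    st=reg&(Z<.03)&(Z>.003); print('stand',st.sum(),cv2.minAreaRect((P[st][:,:2]*1000).astype(np.float32)),P[st][:,2].mean())
    cs=reg&(Z>.05); q=P[cs]
    for it in range(5):
        A=np.c_[q[:,:2],np.ones(len(q))]; co=np.linalg.lstsq(A,q[:,2],rcond=None)[0]; r=q[:,2]-A@co; q=q[abs(r)<2*r.std()+.0005]
    n=np.array([-co[0],-co[1],1]); n/=np.linalg.norm(n); print('plane',len(q),n.round(4),'tilt from vert',90-np.degrees(np.arccos(n[2])),'az',np.degrees(np.arctan2(n[1],n[0])),r.std())
```

```text
top0 red 293 [ 0.5504 -0.0078  0.1349] [0.0087 0.0234 0.0023]
((550.593017578125, -8.987560272216797), (29.11957550048828, 82.5653076171875), 3.6626524925231934)
top0 blk 299 [ 0.6736 -0.0026  0.1348] [0.0092 0.0239 0.0022]
((673.9146728515625, -2.9307785034179688), (32.48030090332031, 83.58023071289062), 1.7400678396224976)
top0 gold 225 [0.4798 0.0052 0.1722] [0.0553 0.0185 0.0284]
pin 210 [0.4661 0.0063 0.174 ] [0.5596 0.0399 0.2678] [ 0.4501 -0.0339  0.1327]
pin 15 [ 0.6715 -0.01    0.1458] [ 0.6785 -0.0064  0.1537] [ 0.6668 -0.0141  0.1315]
lid 1342 [0.5513 0.3015 0.0079] ((554.138916015625, 302.4853210449219), (167.3896942138672, 82.61107635498047), 0.4701463580131531)
bar 116 [0.5577 0.3012 0.0434] ((568.07470703125, 301.26788330078125), (99.92724609375, 13.271621704101562), 0.12206657230854034)
redboss 31 [0.4952 0.3005 0.0236]
cass hi 595 [ 0.5395 -0.3296  0.1138] [ 0.6048 -0.2924  0.1324] [ 0.4769 -0.3659  0.0951]
stand 1654 ((559.8519287109375, -299.72607421875), (240.05154418945312, 279.1812744140625), 89.77250671386719) 0.0065175247851703665
plane 1115 [0.313  0.7576 0.5
[... 568 characters left out ...]
0.672  -0.0097  0.1399] [0.682  0.0027 0.1528] [ 0.6653 -0.0181  0.1303]
lid 781 [0.5511 0.2924 0.007 ] ((553.9971923828125, 299.5791015625), (168.8939971923828, 89.61125183105469), 0.027226228266954422)
bar 56 [0.5524 0.2968 0.0427] ((552.591552734375, 298.3408508300781), (12.451822280883789, 65.50743865966797), 88.98038482666016)
redboss 17 [0.4957 0.2967 0.0211]
cass hi 548 [ 0.5373 -0.3351  0.1167] [ 0.6013 -0.296   0.1291] [ 0.4739 -0.3683  0.095 ]
stand 2107 ((560.4683837890625, -299.92681884765625), (239.2892303466797, 276.7668151855469), 89.85567474365234) 0.007369185468032433
plane 771 [0.3139 0.7558 0.5746] tilt from vert 35.07017875747015 az 67.44424078047344 0.0019182480554373312
```

```bash
cat >> h.py <<'E'
def rel(target, yaz=None):
    """units to go from current pose to world TCP target; yaz: wanted azimuth(deg) of tool y mod 180"""
    s=sensors.observe(); R=np.array(s['tcp_rot']); d=R.T@(np.array(target)-s['ee_pos'])
    out=dict(zip(['dx','dy','dz'],(d/.3).round(3)))
    if yaz is not None:
        a=np.degrees(np.arctan2(R[1,1],R[0,1])); e=(a-yaz+90)%180-90
        out['spin']=round(e/45,3)
    print('t',round(s['t'],2),'rel',out,'pos',np.round(s['ee_pos'],4),'F',np.round(s['force'],1),'gap',round(s['finger_gap'],4),'tilt',np.round(np.degrees(R[:2,2]),2))
E
python3 -c "
from h import *
rel([.46,-.27,.30],67.5)"
python3 -m crank '[{"dx":0.77,"dy":-0.6,"dz":-0.23,"spin":0.8,"hand":60},{"dx":0.77,"dy":-0.6,"dz":-0.23,"spin":0.8,"hand":60},{"dx":0.77,"dy":-0.6,"dz":-0.23,"spin":0.8,"hand":60},{"dx":0.77,"dy":-0.6,"dz":-0.23,"spin":0.8,"hand":60},{"dx":0.77,"dy":-0.6,"dz":-0.23,"spin":0.8,"hand":60}]'
python3 -c "
from h import *
rel([.46,-.27,.30],67.5)"
```

```text
t 0.15 rel {'dx': np.float64(1.186), 'dy': np.float64(-0.924), 'dz': np.float64(-0.23), 'spin': np.float64(0.895)} pos [ 0.2057 -0.6424  0.2305] F [ 0.3 -0.9  0.1] gap 0.085 tilt [-0.03  0.08]
t: 0.57
ee_pos: [0.3198, -0.4748, 0.2784]
tcp_rot: [[0.951, -0.31, -0.001], [-0.31, -0.951, 0.002], [-0.001, -0.002, -1.0]]
force: [1.5, -0.5, 0.7]
finger_gap: 0.0601
t 0.57 rel {'dx': np.float64(0.232), 'dy': np.float64(-0.794), 'dz': np.float64(-0.071), 'spin': np.float64(0.099)} pos [ 0.3198 -0.4748  0.2784] F [ 1.5 -0.5  0.7] gap 0.0601 tilt [-0.04  0.11]
```

```bash
python3 -m crank '[{"dx":0.23,"dy":-0.79,"dz":-0.07,"spin":0.1,"hand":40},{"dx":0.23,"dy":-0.79,"dz":-0.07,"spin":0.1,"hand":40},{"dx":0.23,"dy":-0.79,"dz":-0.07,"spin":0.1,"hand":40},{"dx":0.23,"dy":-0.79,"dz":-0.07,"spin":0.1,"hand":40},{"dx":0.23,"dy":-0.79,"dz":-0.07,"spin":0.1,"hand":40}]'
python3 -m crank '[{"dx":0,"dy":-0.15,"dz":0,"hand":40},{"dx":0,"dy":-0.15,"dz":0,"hand":40},{"dx":0,"dy":-0.15,"dz":0,"hand":40},{"dx":0,"dy":-0.15,"dz":0,"hand":40},{"dx":0,"dy":-0.15,"dz":0,"hand":40}]'
python3 - <<'E'
from h import *
rel([.46,-.27,.30],67.5)
im,d,c=grab('wrist','wrist1'); cv2.imwrite('pics/wrist1.png',im[:,:,::-1])
print(d[200,320],(d>0).mean())
E
```

```text
t: 0.98
ee_pos: [0.4363, -0.3031, 0.2963]
tcp_rot: [[0.923, -0.384, -0.001], [-0.384, -0.923, 0.002], [-0.001, -0.001, -1.0]]
force: [0.3, -0.6, 0.3]
finger_gap: 0.0397
t 0.98 rel {'dx': np.float64(0.031), 'dy': np.float64(-0.132), 'dz': np.float64(-0.012), 'spin': np.float64(-0.002)} pos [ 0.4363 -0.3031  0.2963] F [ 0.3 -0.6  0.3] gap 0.0397 tilt [-0.04  0.11]
0.46292078 0.9958671875validation failed for argument at $[0]...
```

View pics/wrist1.png

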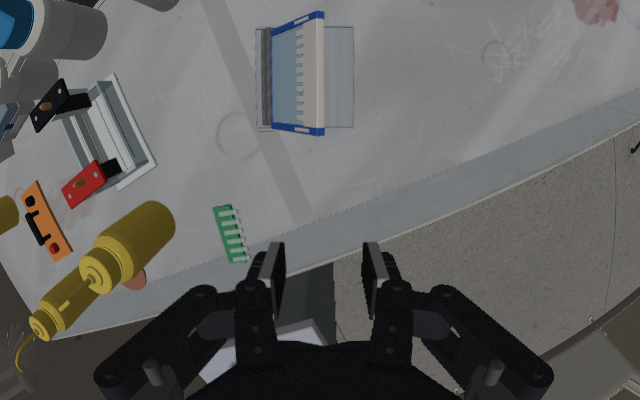

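Run:
```python
from h import *
f='wrist1'; im,d,c=load(f); P,m=cloud(f); X,Y,Z=P[...,0],P[...,1],P[...,2]
hsv=cv2.cvtColor(im,cv2.COLOR_RGB2HSV); H,S,V=[hsv[...,i].astype(int) for i in range(3)]
tab=np.zeros_like(m); tab[60:110,380:430]=1; print('table',P[tab.astype(bool)].mean(0).round(4))
reg=np.zeros_like(m); reg[5:145,245:360]=True
cs=reg&(Z>.045); q=P[cs]
for it in range(8):
    ctr=q.mean(0); n=np.linalg.svd(q-ctr)[2][2]; n*=np.sign(n[2]); r=(q-ctr)@n; q=q[abs(r)<2*r.std()+.0003]
print('plane',len(q),n.round(4),'lean',np.degrees(np.arcsin(n[2])),'az',np.degrees(np.arctan2(n[1],n[0])),r.std(),ctr.round(4))
# blue strip corners via minAreaRect in plane coords
e=np.array([n[0],n[1],0]);e/=np.linalg.norm(e); y=np.cross([0,0,1],e); z=np.cross(n,y)
inl=cs&(abs((P-ctr)@n)<.004); k=P[inl]; uv=np.c_[(k-ctr)@y,(k-ctr)@z]
print('extent y',np.percentile(uv[:,0],[0,1,50,99,100]).round(4),'z',np.percentile(uv[:,1],[0,1,50,99,100]).round(4)); print(cv2.minAreaRect((uv*1000).astype(np.float32)))
st=reg&(Z>.002)&(Z<.02); 
print('plate z hist',np.histogram(Z[reg],bins=np.arange(-.01,.14,.005)))
print('zmax',Z[cs].max())
```

```text
table [ 0.4871 -0.4479  0.0017]
plane 4912 [0.3158 0.7631 0.5638] lean 34.31785481353041 az 67.51662134993926 0.0006160392068269772 [ 0.5459 -0.3149  0.092 ]
extent y [-0.0649 -0.0633  0.0003  0.0631  0.065 ] z [-0.0593 -0.0561  0.0045  0.0428  0.0441]
((0.08585357666015625, -7.488178253173828), (103.10224151611328, 129.95489501953125), 89.76095581054688)
plate z hist (array([   0, 1350, 3919, 3354,  330,   27,    0,    0,    1,   89,  626,
        692,  219,  240,  235,  256,  276,  271,  285,  305,  288,  332,
        280,  301,  367,  408, 1116,  471,    0,    0]), array([-0.01 , -0.005,  0.   ,  0.005,  0.01 ,  0.015,  0.02 ,  0.025,
        0.03 ,  0.035,  0.04 ,  0.045,  0.05 ,  0.055,  0.06 ,  0.065,
        0.07 ,  0.075,  0.08 ,  0.085,  0.09 ,  0.095,  0.1  ,  0.105,
        0.11 ,  0.115,  0.12 ,  0.125,  0.13 ,  0.135,  0.14 ]))
zmax 0.43886425881093455
```

```bash
python3 -c "
from h import *
rel([.5355,-.340,.165],67.5)"
```

```text
t 1.03 rel {'dx': np.float64(0.344), 'dy': np.float64(0.031), 'dz': np.float64(0.441), 'spin': np.float64(0.016)} pos [ 0.4427 -0.294   0.2972] F [2.9 5.2 0.2] gap 0.0401 tilt [0.24 0.4 ]
```

```bash
python3 -m crank '[{"dx":0.344,"dy":0.031,"dz":0.44,"spin":0.01,"hand":40},{"dx":0.344,"dy":0.031,"dz":0.44,"spin":0.01,"hand":40},{"dx":0.344,"dy":0.031,"dz":0.44,"spin":0.01,"hand":40},{"dx":0.344,"dy":0.031,"dz":0.44,"spin":0.01,"hand":40},{"dx":0.344,"dy":0.031,"dz":0.44,"spin":0.01,"hand":40}]'
python3 - <<'E'
from h import *
rel([.5355,-.340,.165],67.5)
im,d,c=grab('wrist','wrist2'); cv2.imwrite('pics/wrist2.png',im[:,:,::-1])
rel([.5355,-.340,.165],67.5)
E
```

```text
t: 1.45
ee_pos: [0.5357, -0.3384, 0.156]
tcp_rot: [[0.926, -0.376, -0.006], [-0.376, -0.926, 0.014], [-0.011, -0.011, -1.0]]
force: [-0.7, 0.4, -1.0]
finger_gap: 0.0398
t 1.45 rel {'dx': np.float64(0.001), 'dy': np.float64(0.005), 'dz': np.float64(-0.03), 'spin': np.float64(0.009)} pos [ 0.5357 -0.3384  0.156 ] F [-0.7  0.4 -1. ] gap 0.0398 tilt [-0.32  0.8 ]
t 1.5 rel {'dx': np.float64(0.004), 'dy': np.float64(0.003), 'dz': np.float64(-0.019), 'spin': np.float64(0.008)} pos [ 0.5348 -0.3387  0.1592] F [-0.8 -0.2  0.4] gap 0.0403 tilt [-0.24  0.72]
```

View pics/wrist2.png

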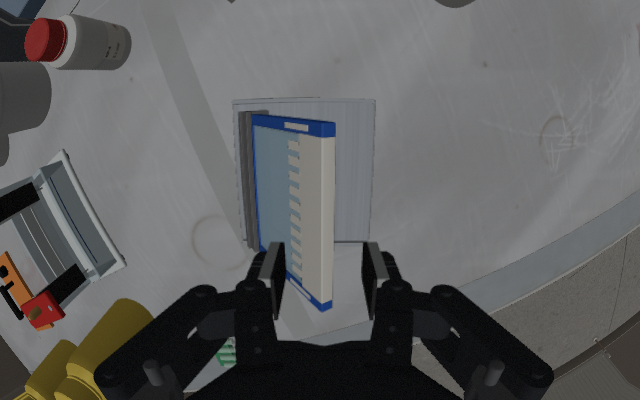

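Run:
```python
from h import *
for f,box in [('wrist2',(112,235,250,345)),('top0',(165,235,410,470)),('side0',(305,350,320,400))]:
    P,m=cloud(f); reg=np.zeros_like(m); reg[box[0]:box[1],box[2]:box[3]]=True
    q=P[reg&(P[...,2]>.06)&(P[...,2]<.14)]; n=np.array([np.cos(np.radians(35))*np.cos(np.radians(67.5)),np.cos(np.radians(35))*np.sin(np.radians(67.5)),np.sin(np.radians(35))])
    y=np.array([np.cos(np.radians(157.5)),np.sin(np.radians(157.5)),0]); z=np.cross(n,y)
    off=np.median(q@n); q2=q[abs(q@n-off)<.003]; zt=np.percentile(q2@z,[98,99.5,100]); yy=np.percentile(q2@y,[0.3,99.7])
    for t in zt: print(f,'B',(n*off+z*t+y*yy.mean()).round(4),yy.round(4))
    print(len(q2), P[abs(P[...,2])<.012].mean(0)[2])
    # table bias near
    near=(abs(P[...,0]-.55)<.2)&(abs(P[...,1]+.2)<.1)&(abs(P[...,2])<.008); print('tab',np.median(P[near][:,2]))
```

```text
wrist2 B [ 0.5528 -0.3446  0.1269] [-0.6902 -0.5949]
wrist2 B [ 0.5527 -0.3449  0.1273] [-0.6902 -0.5949]
wrist2 B [ 0.5524 -0.3455  0.1282] [-0.6902 -0.5949]
6975 0.0010868601069394892
tab 0.0009148600694924912
top0 B [ 0.5372 -0.3385  0.1271] [-0.6905 -0.5611]
top0 B [ 0.5369 -0.3391  0.1281] [-0.6905 -0.5611]
top0 B [ 0.5368 -0.3395  0.1286] [-0.6905 -0.5611]
933 0.0005638738645706838
tab 0.0005648317912633357
side0 B [ 0.5345 -0.3395  0.1264] [-0.6879 -0.5596]
side0 B [ 0.5342 -0.3403  0.1275] [-0.6879 -0.5596]
side0 B [ 0.534  -0.3407  0.1281] [-0.6879 -0.5596]
705 -0.0004245686427547538
tab -0.0006963276218026243
```

```bash
python3 -m crank '[{"dx":0.003,"dy":0.007,"dz":0.03,"spin":0.008,"hand":40},{"dx":0.003,"dy":0.007,"dz":0.06,"spin":0.008,"hand":40},{"dx":0.003,"dy":0.007,"dz":0.09,"spin":0.008,"hand":40},{"dx":0.003,"dy":0.007,"dz":0.105,"spin":0.008,"hand":40},{"dx":0.003,"dy":0.007,"dz":0.105,"spin":0.008,"hand":40}]'
python3 -c "
from h import *
rel([.5352,-.3409,.1205],67.5)"
```

```text
t: 1.92
ee_pos: [0.5337, -0.3404, 0.1275]
tcp_rot: [[0.924, -0.383, -0.005], [-0.383, -0.924, 0.013], [-0.009, -0.01, -1.0]]
force: [0.5, 0.2, -1.1]
finger_gap: 0.04
t 1.92 rel {'dx': np.float64(0.005), 'dy': np.float64(-0.0), 'dz': np.float64(0.023), 'spin': np.float64(-0.001)} pos [ 0.5337 -0.3404  0.1275] F [ 0.5  0.2 -1.1] gap 0.04 tilt [-0.28  0.73]
```

```bash
python3 -m crank '[{"dx":0.004,"dy":0,"dz":0.022,"spin":0,"hand":30},{"dx":0.004,"dy":0,"dz":0.023,"spin":0,"hand":24},{"dx":0.004,"dy":0,"dz":0.023,"spin":0,"hand":20},{"dx":0.004,"dy":0,"dz":0.023,"spin":0,"hand":18},{"dx":0.004,"dy":0,"dz":0.023,"spin":0,"hand":18}]'
python3 - <<'E'
from h import *
rel([.5352,-.3409,.1205],67.5)
im,d,c=grab('wrist','wrist3'); crop('wrist3',230,90,400,330,3,'w3')
E
```

```text
t: 2.33
ee_pos: [0.535, -0.3408, 0.1209]
tcp_rot: [[0.924, -0.383, -0.004], [-0.383, -0.924, 0.012], [-0.009, -0.01, -1.0]]
force: [-0.4, -0.4, -0.8]
finger_gap: 0.0182
t 2.33 rel {'dx': np.float64(0.001), 'dy': np.float64(0.0), 'dz': np.float64(0.001), 'spin': np.float64(-0.001)} pos [ 0.535  -0.3408  0.1209] F [-0.4 -0.4 -0.8] gap 0.0182 tilt [-0.25  0.71]
```

View pics/w3.png

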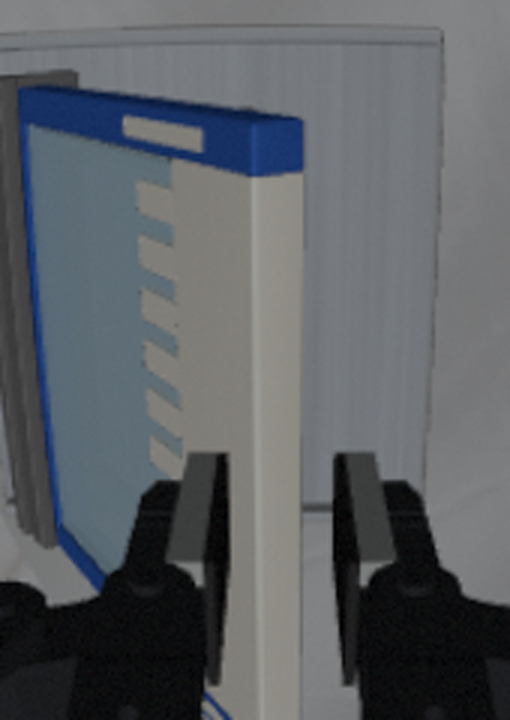

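```bash
python3 -m crank '[{"dx":0,"dy":-0.006,"dz":0.001,"spin":0,"hand":18},{"dx":0,"dy":-0.006,"dz":0.001,"spin":0,"hand":14},{"dx":0,"dy":-0.006,"dz":0.001,"spin":0,"hand":12},{"dx":0,"dy":-0.006,"dz":0.001,"spin":0,"hand":10},{"dx":0,"dy":-0.006,"dz":0.001,"spin":0,"hand":0}]'
python3 - <<'E'
from h import *
rel([.5352,-.3409,.1205],67.5)
im,d,c=grab('wrist','wrist4'); crop('wrist4',230,90,400,330,3,'w4')
E
```

```text
t: 2.8
ee_pos: [0.5359, -0.3391, 0.1208]
tcp_rot: [[0.924, -0.383, -0.004], [-0.383, -0.924, 0.012], [-0.009, -0.01, -1.0]]
force: [0.4, 0.1, 1.3]
finger_gap: 0.0082
t 2.8 rel {'dx': np.float64(0.0), 'dy': np.float64(0.006), 'dz': np.float64(0.001), 'spin': np.float64(-0.0)} pos [ 0.5359 -0.3391  0.1208] F [0.4 0.1 1.3] gap 0.0082 tilt [-0.23  0.71]
```

View pics/w4.png

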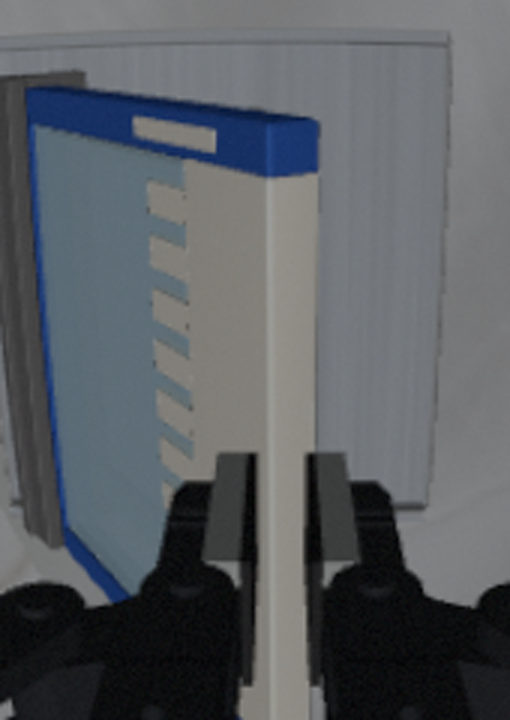

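Run:
```python
from h import *
for f in ['wrist3','wrist4']:
    P,m=cloud(f)
    for u in ([297,300,303,346,349] if f=='wrist3' else [306,309,312,336,339]):
        print(f,u,[P[v,u].round(4).tolist() for v in (239,241,243,246,250,258)])
    for u,v in [(322,150),(322,200),(330,150),(333,200),(325,240)]: print('plate',u,v,P[v,u].round(4))
```

```text
wrist3 297 [[0.5454, -0.3294, 0.1117], [0.5501, -0.3329, 0.1252], [0.5502, -0.3332, 0.1279], [0.5501, -0.3334, 0.131], [0.5499, -0.3338, 0.135], [0.5499, -0.3345, 0.1429]]
wrist3 300 [[0.5459, -0.3317, 0.1142], [0.5493, -0.3342, 0.1248], [0.5495, -0.3345, 0.1275], [0.5498, -0.3349, 0.1315], [0.549, -0.3348, 0.1342], [0.5499, -0.3361, 0.144]]
wrist3 303 [[0.5463, -0.3338, 0.1165], [0.5489, -0.3356, 0.125], [0.5491, -0.3359, 0.1278], [0.5487, -0.336, 0.1304], [0.5484, -0.3361, 0.134], [0.5485, -0.3368, 0.1422]]
wrist3 346 [[0.4848, -0.3411, 0.0081], [0.5402, -0.3553, 0.1238], [0.5411, -0.3554, 0.1278], [0.5408, -0.3552, 0.1302], [0.5415, -0.3551, 0.1353], [0.5412, -0.3546, 0.1421]]
wrist3 349 [[0.4838, -0.3437, 0.0084], [0.54, -0.3568, 0.1246], [0.5402, -0.3567, 0.1272], [0.5397, -0.3564, 0.1292], [0.5409, -0.3564, 0.1353], [0.5406, -0.3559, 0.142]]
plate 322 150 [ 0.5872 -0.3619  0.1246]
plate 322 200 [ 0.5655 -0.3528  0.1256]
plate 330 150 [ 0.5853 -0.365   0.1214]
plate 333 200 [ 0.5247 -0.3443  0.0087]
plate 325 240 [ 0.5445 -0.3457  0.1233]
wrist4 306 [[0.5463, -0.3333, 0.1157], [
[... 322 characters left out ...]
474, -0.3375, 0.1209], [0.5475, -0.3377, 0.1235], [0.5481, -0.3381, 0.1271], [0.5483, -0.3384, 0.131], [0.5483, -0.3386, 0.135], [0.5476, -0.3386, 0.1414]]
wrist4 336 [[0.4889, -0.3308, 0.0073], [0.5433, -0.349, 0.1243], [0.5441, -0.3492, 0.128], [0.5434, -0.3489, 0.1298], [0.5439, -0.3489, 0.1348], [0.5442, -0.3488, 0.1426]]
wrist4 339 [[0.4884, -0.3335, 0.0085], [0.5426, -0.3503, 0.1241], [0.5428, -0.3503, 0.1266], [0.5427, -0.3502, 0.1295], [0.5435, -0.3503, 0.135], [0.5444, -0.3503, 0.1439]]
plate 322 150 [ 0.5884 -0.3602  0.1262]
plate 322 200 [ 0.5665 -0.3511  0.1258]
plate 330 150 [ 0.5865 -0.3633  0.123 ]
plate 333 200 [ 0.5633 -0.3554  0.1221]
plate 325 240 [ 0.5463 -0.3443  0.1251]
```

```bash
python3 -m crank '[{"dx":0,"dy":0,"dz":0,"spin":0,"hand":20},{"dx":0,"dy":0,"dz":0.004,"spin":0,"hand":20},{"dx":0,"dy":0,"dz":0.008,"spin":0,"hand":20},{"dx":0,"dy":0.001,"dz":0.008,"spin":0,"hand":16},{"dx":0,"dy":0.001,"dz":0.008,"spin":0,"hand":14}]'
python3 -m crank '[{"dx":0,"dy":0,"dz":0,"spin":0,"hand":13},{"dx":0,"dy":0,"dz":0,"spin":0,"hand":12},{"dx":0,"dy":0,"dz":0,"spin":0,"hand":11},{"dx":0,"dy":0,"dz":0,"spin":0,"hand":10},{"dx":0,"dy":0,"dz":0,"spin":0,"hand":9}]'
python3 - <<'E'
from h import *
rel([.5352,-.3409,.1185],67.5)
im,d,c=grab('wrist','wrist5'); crop('wrist5',230,90,400,330,3,'w5')
E
```

```text
t: 3.27
ee_pos: [0.5358, -0.3387, 0.118]
tcp_rot: [[0.924, -0.383, -0.004], [-0.383, -0.924, 0.013], [-0.009, -0.011, -1.0]]
force: [-0.0, 1.2, -0.1]
finger_gap: 0.0139
t: 3.68
ee_pos: [0.5358, -0.3388, 0.1182]
tcp_rot: [[0.924, -0.383, -0.004], [-0.383, -0.924, 0.013], [-0.009, -0.011, -1.0]]
force: [-0.4, 1.1, 2.0]
finger_gap: 0.0105
t 3.68 rel {'dx': np.float64(0.001), 'dy': np.float64(0.007), 'dz': np.float64(-0.001), 'spin': np.float64(-0.0)} pos [ 0.5358 -0.3388  0.1182] F [-0.4  1.1  2. ] gap 0.0105 tilt [-0.25  0.77]
```

View pics/w5.png

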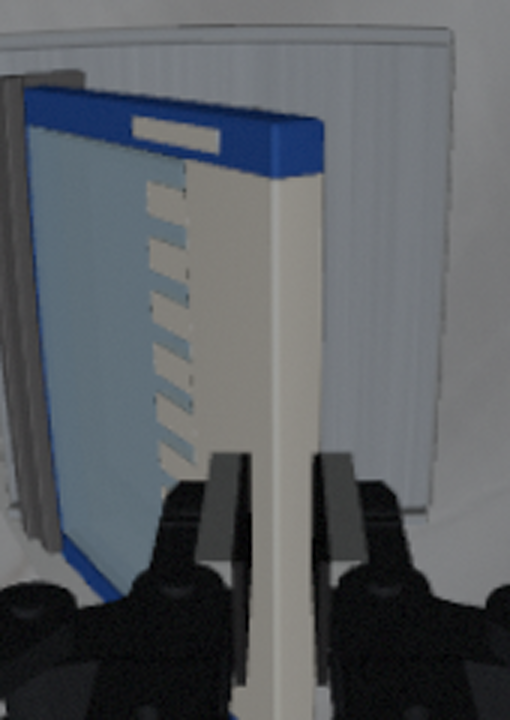

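```bash
python3 -m crank '[{"dx":0,"dy":0,"dz":0,"spin":0,"hand":15},{"dx":0,"dy":0,"dz":0.005,"spin":0,"hand":15},{"dx":0,"dy":0.0,"dz":0.007,"spin":0,"hand":15},{"dx":0,"dy":0.003,"dz":0.007,"spin":0,"hand":12},{"dx":0,"dy":0.003,"dz":0.007,"spin":0,"hand":10}]'
python3 -m crank '[{"dx":0,"dy":0,"dz":0,"spin":0,"hand":9},{"dx":0,"dy":0,"dz":0,"spin":0,"hand":7},{"dx":0,"dy":0,"dz":0,"spin":0,"hand":5},{"dx":0,"dy":0,"dz":0,"spin":0,"hand":3},{"dx":0,"dy":0,"dz":0,"spin":0,"hand":0}]'
python3 - <<'E'
from h import *
rel([.5352,-.3409,.1185],67.5)
im,d,c=grab('wrist','wrist6'); crop('wrist6',230,90,400,330,3,'w6')
E
```

```text
t: 4.15
ee_pos: [0.5364, -0.3387, 0.1168]
tcp_rot: [[0.924, -0.382, -0.003], [-0.382, -0.924, 0.014], [-0.008, -0.012, -1.0]]
force: [0.2, 1.9, 5.4]
finger_gap: 0.011
t: 4.57
ee_pos: [0.5366, -0.3385, 0.1171]
tcp_rot: [[0.924, -0.382, -0.002], [-0.382, -0.924, 0.015], [-0.008, -0.013, -1.0]]
force: [-1.2, 2.6, 4.6]
finger_gap: 0.0107
t 4.57 rel {'dx': np.float64(-0.001), 'dy': np.float64(0.009), 'dz': np.float64(-0.005), 'spin': np.float64(0.0)} pos [ 0.5366 -0.3385  0.1171] F [-1.2  2.6  4.6] gap 0.0107 tilt [-0.13  0.83]
```

View pics/w6.png

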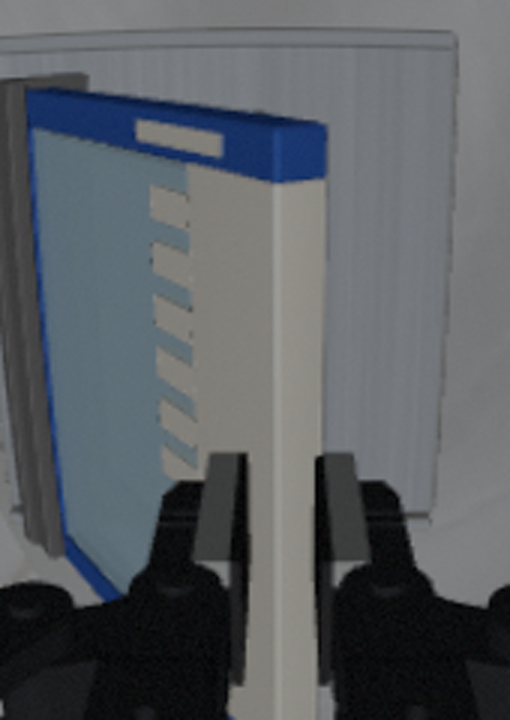

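```bash
python3 -m crank '[{"dx":0,"dy":0.0,"dz":0,"spin":0,"hand":18},{"dx":0,"dy":0.005,"dz":-0.003,"spin":0,"hand":18},{"dx":0,"dy":0.009,"dz":0.0,"spin":0,"hand":18},{"dx":0,"dy":0.009,"dz":0.003,"spin":0,"hand":16},{"dx":0,"dy":0.009,"dz":0.003,"spin":0,"hand":14}]'
python3 -m crank '[{"dx":0,"dy":0,"dz":0,"spin":0,"hand":13},{"dx":0,"dy":0,"dz":0,"spin":0,"hand":12},{"dx":0,"dy":0,"dz":0,"spin":0,"hand":10},{"dx":0,"dy":0,"dz":0,"spin":0,"hand":7},{"dx":0,"dy":0,"dz":0,"spin":0,"hand":0}]'
python3 - <<'E'
from h import *
rel([.5352,-.3409,.1185],67.5)
im,d,c=grab('wrist','wrist7'); crop('wrist7',230,90,400,330,3,'w7')
E
```

```text
t: 5.03
ee_pos: [0.5363, -0.339, 0.1167]
tcp_rot: [[0.924, -0.381, -0.002], [-0.381, -0.924, 0.017], [-0.009, -0.015, -1.0]]
force: [-0.2, 4.6, 7.5]
finger_gap: 0.0144
t: 5.45
ee_pos: [0.5363, -0.3388, 0.1171]
tcp_rot: [[0.924, -0.382, -0.002], [-0.382, -0.924, 0.018], [-0.009, -0.016, -1.0]]
force: [-0.2, 1.1, 6.0]
finger_gap: 0.0108
t 5.45 rel {'dx': np.float64(-0.001), 'dy': np.float64(0.008), 'dz': np.float64(-0.005), 'spin': np.float64(0.001)} pos [ 0.5363 -0.3388  0.1171] F [-0.2  1.1  6. ] gap 0.0108 tilt [-0.11  1.02]
```

View pics/w7.png

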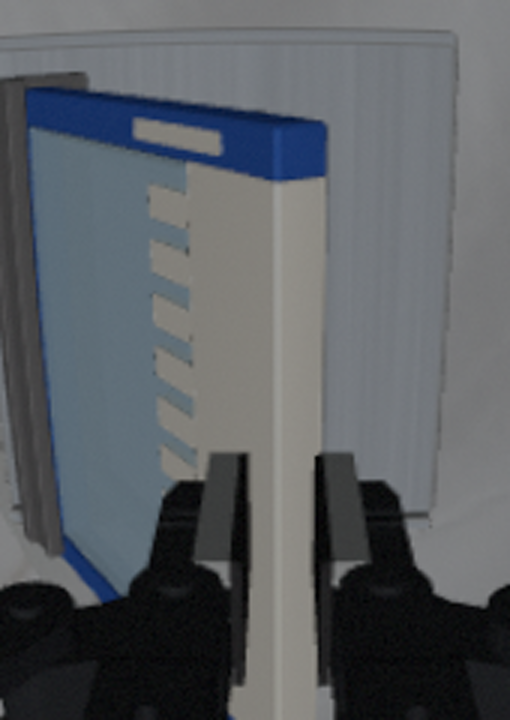

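```bash
python3 -m crank '[{"dx":0,"dy":0.0,"dz":0,"spin":0,"hand":24},{"dx":0,"dy":0.0,"dz":-0.02,"spin":0,"hand":24},{"dx":0,"dy":0.004,"dz":-0.03,"spin":0,"hand":24},{"dx":0,"dy":0.006,"dz":-0.03,"spin":0,"hand":22},{"dx":0,"dy":0.006,"dz":-0.03,"spin":0,"hand":22}]'
python3 - <<'E'
from h import *
rel([.5352,-.3403,.1160],67.5)
im,d,c=grab('wrist','wrist8'); crop('wrist8',230,90,400,330,3,'w8')
E
```

```text
t: 5.92
ee_pos: [0.5355, -0.3414, 0.1262]
tcp_rot: [[0.924, -0.382, -0.002], [-0.382, -0.924, 0.017], [-0.008, -0.015, -1.0]]
force: [-0.4, -0.1, 0.7]
finger_gap: 0.0221
t 5.92 rel {'dx': np.float64(-0.002), 'dy': np.float64(-0.003), 'dz': np.float64(0.034), 'spin': np.float64(0.0)} pos [ 0.5355 -0.3414  0.1262] F [-0.4 -0.1  0.7] gap 0.0221 tilt [-0.09  0.98]
```

View pics/w8.png

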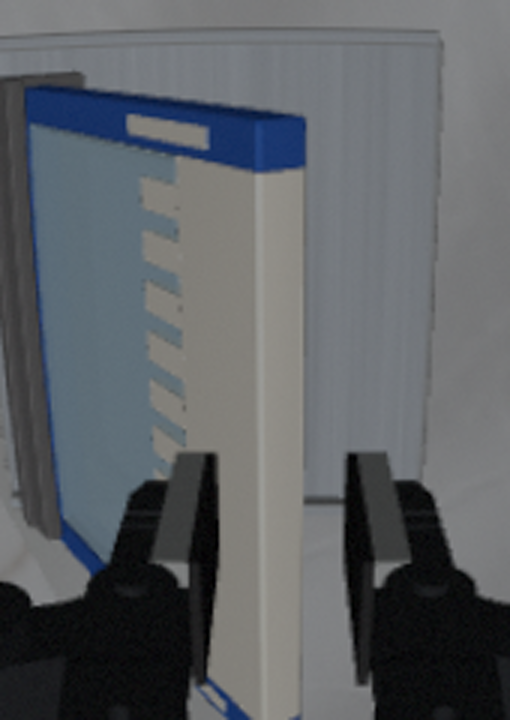

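```bash
python3 -m crank '[{"dx":-0.001,"dy":-0.005,"dz":0.015,"spin":0,"hand":22},{"dx":-0.001,"dy":-0.005,"dz":0.03,"spin":0,"hand":22},{"dx":-0.001,"dy":-0.005,"dz":0.037,"spin":0,"hand":22},{"dx":-0.001,"dy":-0.005,"dz":0.037,"spin":0,"hand":18},{"dx":-0.001,"dy":-0.005,"dz":0.037,"spin":0,"hand":16}]'
python3 -c "
from h import *
rel([.5361,-.3400,.1150],67.5)"
python3 -m crank '[{"dx":0,"dy":0,"dz":0,"spin":0,"hand":14},{"dx":0,"dy":0,"dz":0,"spin":0,"hand":12},{"dx":0,"dy":0,"dz":0,"spin":0,"hand":10},{"dx":0,"dy":0,"dz":0,"spin":0,"hand":0},{"dx":0,"dy":0,"dz":0,"spin":0,"hand":0}]'
python3 - <<'E'
from h import *
rel([.5352,-.3409,.1185],67.5)
im,d,c=grab('wrist','wrist9'); crop('wrist9',230,90,400,330,3,'w9')
E
```

```text
t: 6.38
ee_pos: [0.536, -0.3375, 0.1143]
tcp_rot: [[0.925, -0.381, -0.003], [-0.381, -0.924, 0.02], [-0.01, -0.018, -1.0]]
force: [0.7, 3.4, -0.9]
finger_gap: 0.0162
t 6.38 rel {'dx': np.float64(0.004), 'dy': np.float64(0.007), 'dz': np.float64(-0.003), 'spin': np.float64(0.002)} pos [ 0.536  -0.3375  0.1143] F [ 0.7  3.4 -0.9] gap 0.0162 tilt [-0.16  1.15]
t: 6.8
ee_pos: [0.5362, -0.337, 0.1148]
tcp_rot: [[0.925, -0.381, -0.002], [-0.381, -0.924, 0.021], [-0.01, -0.018, -1.0]]
force: [-0.6, 4.1, 5.8]
finger_gap: 0.0127
t 6.8 rel {'dx': np.float64(0.002), 'dy': np.float64(0.013), 'dz': np.float64(-0.012), 'spin': np.float64(0.002)} pos [ 0.5362 -0.337   0.1148] F [-0.6  4.1  5.8] gap 0.0127 tilt [-0.13  1.19]
```

View pics/w9.png

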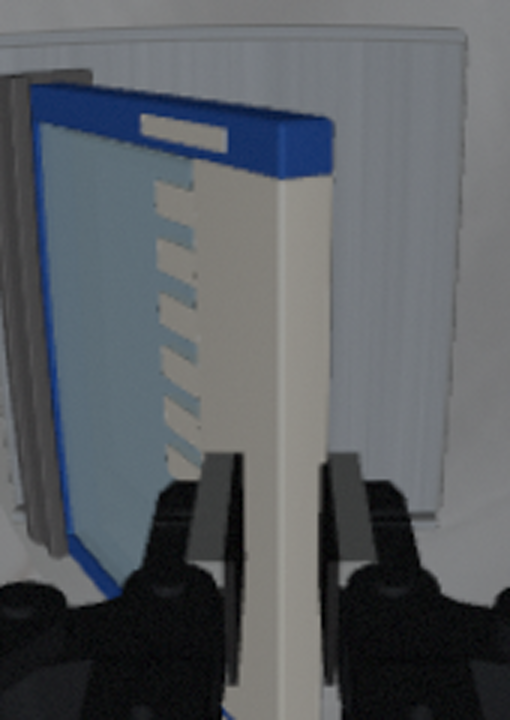

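```bash
python3 -m crank '[{"dx":0,"dy":0,"dz":0,"spin":0,"hand":0},{"dx":0,"dy":0,"dz":-0.01,"spin":0,"hand":0},{"dx":0,"dy":0,"dz":-0.03,"spin":0,"hand":0},{"dx":0,"dy":0,"dz":-0.05,"spin":0,"hand":0},{"dx":0,"dy":0,"dz":-0.07,"spin":0,"hand":0}]'
python3 - <<'E'
from h import *
rel([.5352,-.3409,.1185],67.5)
im,d,c=grab('wrist','wrist10'); crop('wrist10',190,60,440,360,2,'w10')
im,d,c=grab('side','side1'); crop('side1',290,260,430,400,4,'s1')
E
```

```text
t: 7.27
ee_pos: [0.5365, -0.3366, 0.1357]
tcp_rot: [[0.925, -0.38, -0.002], [-0.38, -0.925, 0.022], [-0.011, -0.019, -1.0]]
force: [0.5, 2.6, -1.7]
finger_gap: 0.0103
t 7.27 rel {'dx': np.float64(0.002), 'dy': np.float64(0.016), 'dz': np.float64(0.057), 'spin': np.float64(0.003)} pos [ 0.5365 -0.3366  0.1357] F [ 0.5  2.6 -1.7] gap 0.0103 tilt [-0.14  1.25]
```

View pics/w10.png

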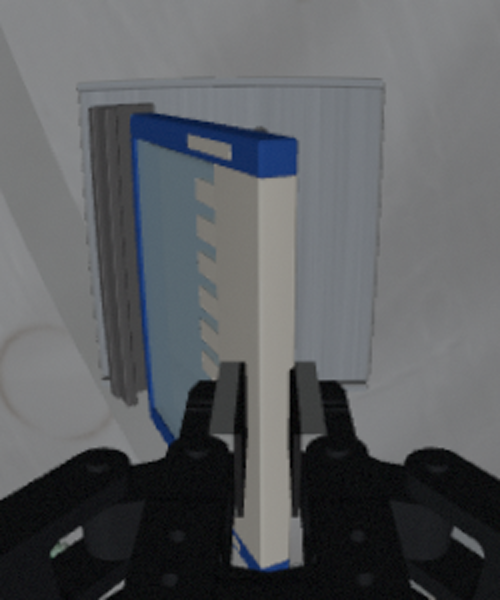

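View pics/s1.png

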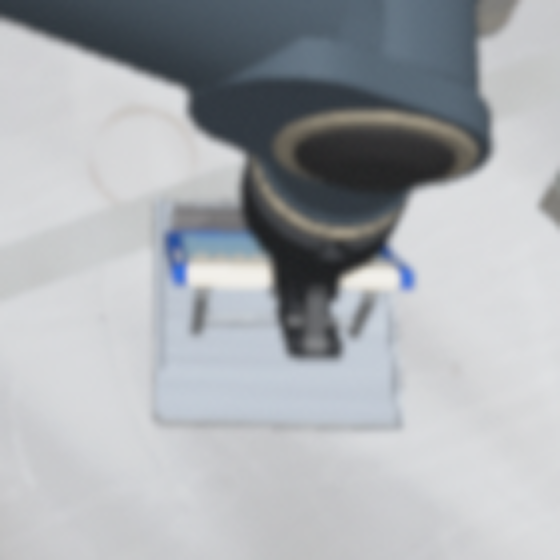

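```bash
cat >> h.py <<'E'
def plate(f,zlo=.06,zhi=.5,box=None):
    im,d,c=load(f); P,m=cloud(f); hsv=cv2.cvtColor(im,cv2.COLOR_RGB2HSV); H,S,V=[hsv[...,i].astype(int) for i in range(3)]
    reg=np.zeros_like(m); r0,r1,c0,c1=box; reg[r0:r1,c0:c1]=True
    q=P[reg&m&(P[...,2]>zlo)&(P[...,2]<zhi)&(V>60)]
    rng=np.random.default_rng(0); best=None
    for _ in range(400):
        a=q[rng.choice(len(q),3,False)]; n=np.cross(a[1]-a[0],a[2]-a[0]); L=np.linalg.norm(n)
        if L<1e-6: continue
        n/=L; k=abs((q-a[0])@n)<.0012
        if best is None or k.sum()>best.sum(): best=k
    q2=q[best]; ctr=q2.mean(0); n=np.linalg.svd(q2-ctr)[2][2]; n*=np.sign(n[1]) if abs(n[1])>.2 else 1
    e=np.array([n[0],n[1],0]);e/=np.linalg.norm(e); y=np.cross([0,0,1],e); z=np.cross(n,y)
    a=(q2-ctr)
    print(f,len(q2),'n',n.round(3),'lean',np.degrees(np.arcsin(n[2])).round(2),'az',np.degrees(np.arctan2(n[1],n[0])).round(2),'ctr',ctr.round(4),'yext',np.percentile(a@y,[.5,99.5]).round(4),'zext',np.percentile(a@z,[.5,99.5]).round(4))
    return n,y,z,ctr,a@y,a@z
E
python3 - <<'E'
from h import *
plate('wrist10',box=(110,250,235,345),zlo=.08)
E
```

```text
wrist10 6159 n [0.334 0.823 0.459] lean 27.31 az 67.95 ctr [ 0.5735 -0.3349  0.1191] yext [-0.0328  0.0527] zext [-0.0435  0.0317]
```

Run:
```python
from h import *
crop('wrist1',20,60,170,220,4,'w1u')
f='wrist1'; im,d,c=load(f); P,m=cloud(f); X,Y,Z=P[...,0],P[...,1],P[...,2]
hsv=cv2.cvtColor(im,cv2.COLOR_RGB2HSV); H,S,V=[hsv[...,i].astype(int) for i in range(3)]
reg=(X>.45)&(X<.72)&(Y>-.12)&(Y<.08)
for n,k in [('red',reg&((H<8)|(H>172))&(S>140)&(V>90)&(abs(Z-.137)<.005)),('blk',reg&(V<75)&(abs(Z-.137)<.005))]:
    print(n,k.sum(),P[k].mean(0).round(4),cv2.minAreaRect((P[k][:,:2]*1000).astype(np.float32)))
# trough front wall top
k=reg&(abs(Z-.052)<.004); print(k.sum(),cv2.minAreaRect((P[k][:,:2]*1000).astype(np.float32)))
```

```text
red 905 [ 0.5509 -0.0141  0.1355] ((551.4954833984375, -9.752128601074219), (32.31095504760742, 89.04316711425781), 2.5748088359832764)
blk 917 [ 0.6669 -0.0107  0.1354] ((612.84033203125, -7.684417724609375), (157.1790771484375, 89.05724334716797), 3.011009454727173)
549 ((573.3389282226562, -13.901981353759766), (75.53545379638672, 238.01165771484375), 82.79817199707031)
```

View pics/w1u.png

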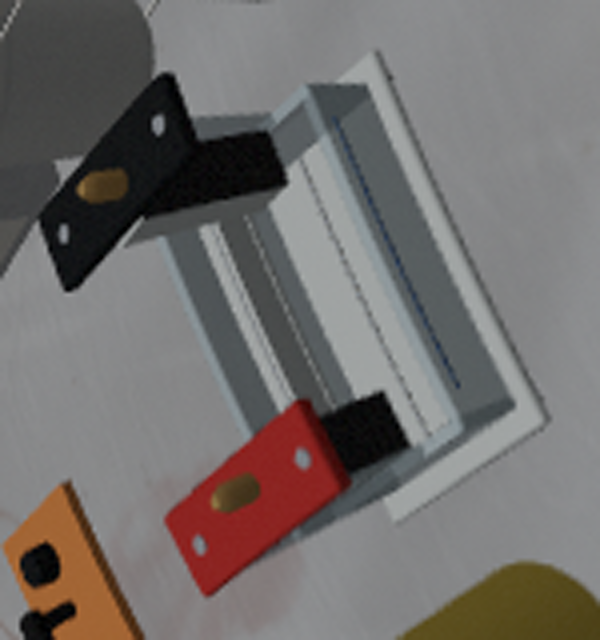

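```bash
python3 -m crank '[{"dx":0,"dy":0,"dz":-0.04,"spin":0,"hand":0},{"dx":0,"dy":0,"dz":-0.1,"spin":0,"hand":0},{"dx":0,"dy":0,"dz":-0.17,"spin":0,"hand":0},{"dx":0,"dy":0,"dz":-0.24,"spin":-0.05,"hand":0},{"dx":0,"dy":0,"dz":-0.3,"spin":-0.1,"hand":0}]'
python3 -c "
from h import *
rel([.6168,-.0911,.22],92.8)"
```

```text
t: 7.78
ee_pos: [0.5359, -0.3425, 0.2291]
tcp_rot: [[0.952, -0.307, -0.001], [-0.307, -0.952, 0.015], [-0.006, -0.014, -1.0]]
force: [-0.4, 0.6, 0.3]
finger_gap: 0.0085
t 7.78 rel {'dx': np.float64(-0.0), 'dy': np.float64(-0.88), 'dz': np.float64(0.043), 'spin': np.float64(-0.459)} pos [ 0.5359 -0.3425  0.2291] F [-0.4  0.6  0.3] gap 0.0085 tilt [-0.06  0.86]
```

Run:
```python
from h import *
im,d,c=grab('wrist','wrist11'); cv2.imwrite('pics/w11.png',im[:,:,::-1])
im,d,c=grab('side','side2'); crop('side2',270,230,430,400,3,'s2')
rel([.6168,-.0911,.22],92.8)
```

```text
t 7.88 rel {'dx': np.float64(-0.009), 'dy': np.float64(-0.88), 'dz': np.float64(0.049), 'spin': np.float64(-0.462)} pos [ 0.5376 -0.3432  0.2312] F [ 0.2 -0.1 -1.8] gap 0.0081 tilt [0.28 0.72]
```

View pics/w11.png

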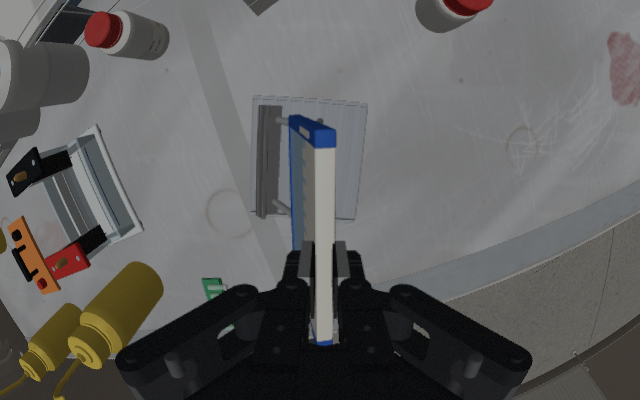

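View pics/s2.png

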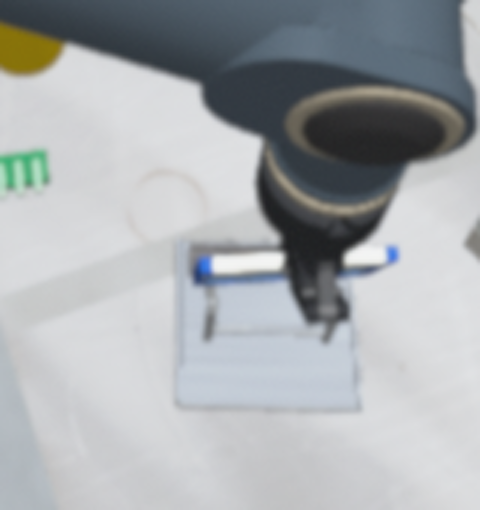

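Run:
```python
from h import *
plate('wrist11',box=(115,245,288,312),zlo=.13)
plate('wrist11',box=(145,245,316,334),zlo=.15)
```

```text
wrist11 2655 n [0.295 0.93  0.221] lean 12.75 az 72.41 ctr [ 0.5678 -0.3362  0.1845] yext [-0.0382  0.0659] zext [-0.0528  0.0476]
wrist11 1724 n [ 0.071  0.203 -0.977] lean -77.57 az 70.68 ctr [ 0.5698 -0.3541  0.2369] yext [-0.0234  0.0247] zext [-0.0047  0.0043]
```

```bash
python3 -c "
from h import *
rel([.5479,-.3102,.165],67.5)"
```

```text
t 7.88 rel {'dx': np.float64(-0.002), 'dy': np.float64(-0.112), 'dz': np.float64(0.222), 'spin': np.float64(0.1)} pos [ 0.5376 -0.3432  0.2312] F [ 0.2 -0.1 -1.8] gap 0.0081 tilt [0.28 0.72]
```

```bash
python3 -m crank '[{"dx":0,"dy":-0.02,"dz":0.05,"spin":0.03,"hand":0},{"dx":0,"dy":-0.05,"dz":0.1,"spin":0.06,"hand":0},{"dx":0,"dy":-0.09,"dz":0.17,"spin":0.1,"hand":0},{"dx":0,"dy":-0.11,"dz":0.22,"spin":0.1,"hand":0},{"dx":0,"dy":-0.112,"dz":0.222,"spin":0.1,"hand":0}]'
python3 - <<'E'
from h import *
rel([.5479,-.3102,.144],67.5)
im,d,c=grab('wrist','wrist12'); crop('wrist12',190,60,440,360,2,'w12')
im,d,c=grab('top','top2'); crop('top2',380,150,500,260,5,'t2')
for b in [(100,245,250,312)]: plate('wrist12',box=b,zlo=.08)
E
```

```text
t: 8.3
ee_pos: [0.5457, -0.3084, 0.1605]
tcp_rot: [[0.924, -0.382, -0.003], [-0.382, -0.924, 0.016], [-0.009, -0.013, -1.0]]
force: [-0.9, 0.5, -1.9]
finger_gap: 0.0083
t 8.3 rel {'dx': np.float64(0.009), 'dy': np.float64(0.003), 'dz': np.float64(0.055), 'spin': np.float64(0.001)} pos [ 0.5457 -0.3084  0.1605] F [-0.9  0.5 -1.9] gap 0.0083 tilt [-0.18  0.91]
wrist12 2237 n [0.368 0.905 0.214] lean 12.38 az 67.88 ctr [ 0.5799 -0.3076  0.1244] yext [-0.0351  0.0574] zext [-0.0448  0.0385]
```

View pics/w12.png

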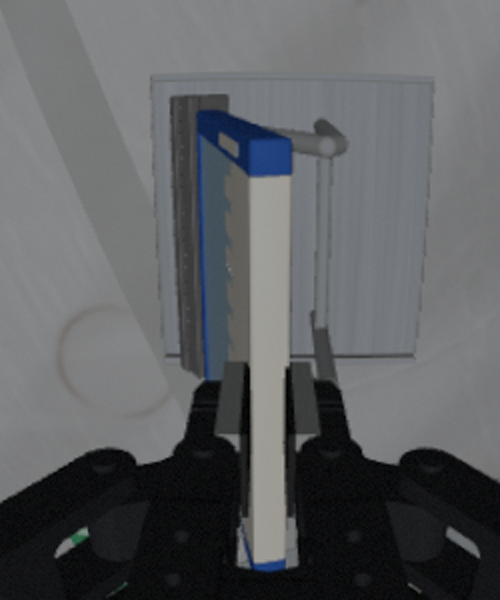

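View pics/t2.png

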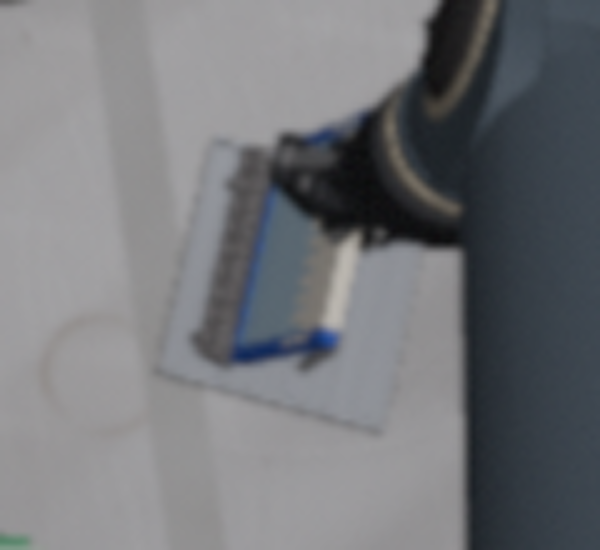

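```bash
python3 -m crank '[{"dx":0.004,"dy":0,"dz":0.02,"spin":0,"hand":0},{"dx":0.008,"dy":0,"dz":0.04,"spin":0,"hand":0},{"dx":0.008,"dy":0,"dz":0.055,"spin":0,"hand":0},{"dx":0.008,"dy":0,"dz":0.068,"spin":0,"hand":0},{"dx":0.008,"dy":0,"dz":0.077,"spin":0,"hand":0}]'
python3 - <<'E'
from h import *
rel([.5479,-.3102,.136],67.5)
im,d,c=grab('wrist','wrist13'); crop('wrist13',190,60,440,360,2,'w13')
E
```

```text
t: 8.82
ee_pos: [0.5494, -0.3119, 0.1405]
tcp_rot: [[0.923, -0.384, 0.002], [-0.384, -0.923, 0.012], [-0.003, -0.012, -1.0]]
force: [0.1, 0.6, -0.6]
finger_gap: 0.0081
t 8.82 rel {'dx': np.float64(-0.007), 'dy': np.float64(-0.003), 'dz': np.float64(0.015), 'spin': np.float64(-0.002)} pos [ 0.5494 -0.3119  0.1405] F [ 0.1  0.6 -0.6] gap 0.0081 tilt [0.12 0.71]
```

View pics/w13.png

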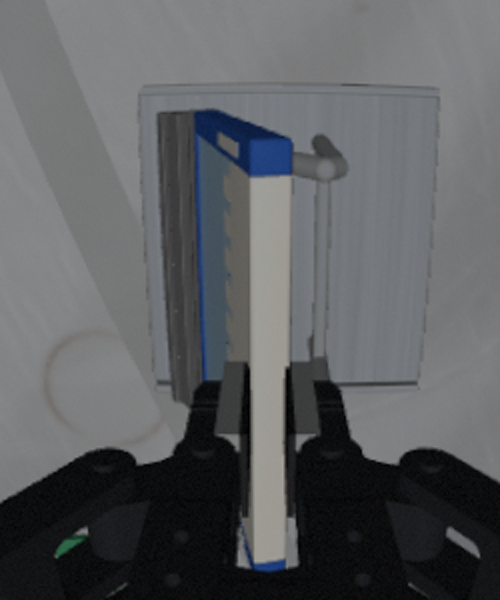

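```bash
python3 -m crank '[{"dx":0,"dy":0,"dz":0.01,"spin":0,"hand":0},{"dx":0,"dy":0.003,"dz":0.018,"spin":0,"hand":0},{"dx":0,"dy":0.01,"dz":0.024,"spin":0,"hand":11},{"dx":0,"dy":0.02,"dz":0.031,"spin":0,"hand":13},{"dx":0,"dy":0.03,"dz":0.037,"spin":0,"hand":14}]'
python3 - <<'E'
from h import *
rel([.5479,-.3102,.136],67.5)
im,d,c=grab('wrist','wrist14'); crop('wrist14',190,60,440,360,2,'w14')
E
```

```text
t: 9.28
ee_pos: [0.5457, -0.3207, 0.1288]
tcp_rot: [[0.923, -0.384, 0.002], [-0.384, -0.923, 0.012], [-0.003, -0.012, -1.0]]
force: [-0.0, -0.4, 0.3]
finger_gap: 0.0141
t 9.28 rel {'dx': np.float64(-0.007), 'dy': np.float64(-0.035), 'dz': np.float64(-0.023), 'spin': np.float64(-0.002)} pos [ 0.5457 -0.3207  0.1288] F [-0.  -0.4  0.3] gap 0.0141 tilt [0.1  0.68]
```

View pics/w14.png

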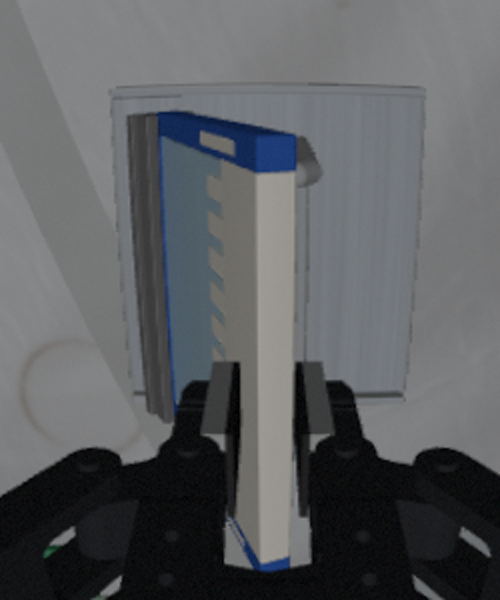

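```bash
python3 -m crank '[{"dx":0,"dy":0.018,"dz":0.006,"spin":0,"hand":16},{"dx":0,"dy":0.036,"dz":0.012,"spin":0,"hand":18},{"dx":0,"dy":0.054,"dz":0.02,"spin":0,"hand":20},{"dx":0,"dy":0.07,"dz":0.028,"spin":0,"hand":20},{"dx":0,"dy":0.073,"dz":0.032,"spin":0,"hand":20}]'
python3 - <<'E'
from h import *
rel([.5352,-.3409,.1185],67.5)
im,d,c=grab('wrist','wrist15'); crop('wrist15',190,60,440,360,2,'w15')
E
```

```text
t: 9.75
ee_pos: [0.5361, -0.3428, 0.1185]
tcp_rot: [[0.922, -0.387, 0.001], [-0.387, -0.922, 0.012], [-0.004, -0.011, -1.0]]
force: [0.4, 1.1, 3.6]
finger_gap: 0.0202
t 9.75 rel {'dx': np.float64(-0.005), 'dy': np.float64(-0.005), 'dz': np.float64(-0.0), 'spin': np.float64(-0.005)} pos [ 0.5361 -0.3428  0.1185] F [0.4 1.1 3.6] gap 0.0202 tilt [0.05 0.67]
```

View pics/w15.png

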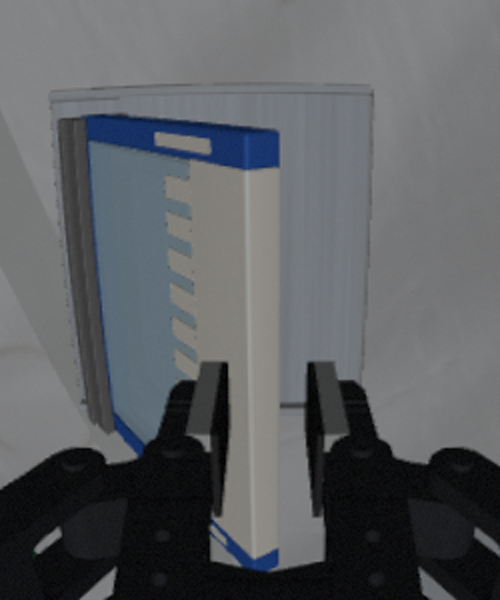

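Run:
```python
from h import *
for f,b in [('wrist1',(10,140,262,300)),('wrist15',(120,240,235,312))]:
    n,y,z,c,a,bb=plate(f,box=b,zlo=.05)
    B=c+z*bb.max(); print('B e',B[0]*.3827+B[1]*.9239,'z',B[2],'ymid?',c@y+np.percentile(a,[0.5,99.5]))
```

```text
wrist1 2411 n [0.311 0.758 0.573] lean 34.97 az 67.71 ctr [ 0.5521 -0.3056  0.0757] yext [-0.062   0.0656] zext [-0.0311  0.0277]
B e -0.08768165135081762 z 0.09947355714706782 ymid? [-0.68876359 -0.56118865]
wrist15 8116 n [0.304 0.751 0.586] lean 35.87 az 67.96 ctr [ 0.5786 -0.3294  0.0929] yext [-0.0333  0.0512] zext [-0.0526  0.0401]
B e -0.10702456564915364 z 0.12622853823132718 ymid? [-0.69319632 -0.60867046]
```

```bash
python3 -m crank '[{"dx":0,"dy":-0.004,"dz":0,"spin":0,"hand":20},{"dx":0,"dy":-0.008,"dz":0,"spin":0,"hand":18},{"dx":0,"dy":-0.008,"dz":0,"spin":0,"hand":15},{"dx":0,"dy":-0.008,"dz":0,"spin":0,"hand":13},{"dx":0,"dy":-0.008,"dz":0,"spin":0,"hand":12}]'
python3 -c "
from h import *
rel([.5361,-.3404,.1187],67.5)"
python3 -m crank '[{"dx":0,"dy":0,"dz":0,"spin":0,"hand":11},{"dx":0,"dy":0,"dz":0,"spin":0,"hand":9},{"dx":0,"dy":0,"dz":0,"spin":0,"hand":6},{"dx":0,"dy":0,"dz":0,"spin":0,"hand":0},{"dx":0,"dy":0,"dz":0,"spin":0,"hand":0}]'
python3 - <<'E'
from h import *
rel([.5361,-.3404,.1187],67.5)
im,d,c=grab('wrist','wrist16'); crop('wrist16',190,60,440,360,2,'w16')
E
```

```text
t: 10.22
ee_pos: [0.5374, -0.3396, 0.1184]
tcp_rot: [[0.923, -0.386, 0.001], [-0.386, -0.923, 0.012], [-0.004, -0.012, -1.0]]
force: [0.5, 1.2, 0.2]
finger_gap: 0.0125
t 10.22 rel {'dx': np.float64(-0.003), 'dy': np.float64(0.004), 'dz': np.float64(-0.001), 'spin': np.float64(-0.004)} pos [ 0.5374 -0.3396  0.1184] F [0.5 1.2 0.2] gap 0.0125 tilt [0.05 0.7 ]
t: 10.63
ee_pos: [0.5374, -0.3396, 0.1185]
tcp_rot: [[0.923, -0.386, 0.001], [-0.386, -0.923, 0.012], [-0.004, -0.012, -1.0]]
force: [-0.2, -0.4, 1.1]
finger_gap: 0.0098
t 10.63 rel {'dx': np.float64(-0.003), 'dy': np.float64(0.004), 'dz': np.float64(-0.001), 'spin': np.float64(-0.004)} pos [ 0.5374 -0.3396  0.1185] F [-0.2 -0.4  1.1] gap 0.0098 tilt [0.06 0.7 ]
```

View pics/w16.png

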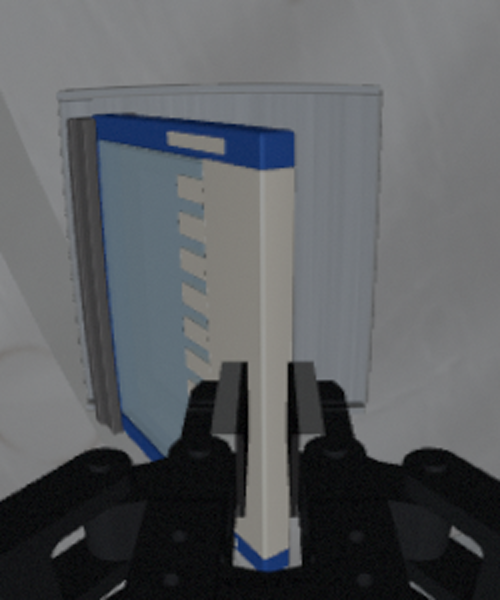

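```bash
python3 -m crank '[{"dx":0,"dy":0,"dz":-0.01,"spin":0,"hand":0},{"dx":0,"dy":0,"dz":-0.02,"spin":0,"hand":0},{"dx":0,"dy":0,"dz":-0.03,"spin":0,"hand":0},{"dx":0,"dy":0,"dz":-0.045,"spin":0,"hand":0},{"dx":0,"dy":0,"dz":-0.06,"spin":0,"hand":0}]'
python3 - <<'E'
from h import *
plate('wrist16',box=(120,240,235,312),zlo=.06)
rel([.5361,-.3404,.1187],67.5)
im,d,c=grab('wrist','wrist17'); crop('wrist17',190,60,440,360,2,'w17')
plate('wrist17',box=(120,240,235,312),zlo=.08)
E
```

```text
t: 11.1
ee_pos: [0.5374, -0.3393, 0.1367]
tcp_rot: [[0.923, -0.385, 0.001], [-0.385, -0.923, 0.013], [-0.004, -0.012, -1.0]]
force: [0.5, 1.6, -0.9]
finger_gap: 0.0084
wrist16 6767 n [0.306 0.755 0.58 ] lean 35.46 az 67.96 ctr [ 0.5786 -0.3301  0.0938] yext [-0.0331  0.0475] zext [-0.041  0.033]
t 11.1 rel {'dx': np.float64(-0.002), 'dy': np.float64(0.006), 'dz': np.float64(0.06), 'spin': np.float64(-0.004)} pos [ 0.5374 -0.3393  0.1367] F [ 0.5  1.6 -0.9] gap 0.0084 tilt [0.04 0.75]
wrist17 4985 n [0.331 0.814 0.476] lean 28.45 az 67.86 ctr [ 0.5768 -0.3342  0.1121] yext [-0.0329  0.0469] zext [-0.0361  0.0299]
```

View pics/w17.png

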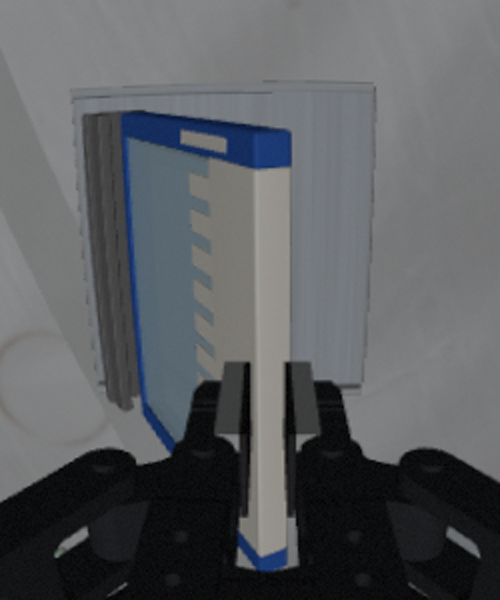

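```bash
python3 -m crank '[{"dx":0,"dy":0,"dz":-0.02,"spin":0,"hand":0},{"dx":0,"dy":0,"dz":-0.05,"spin":0,"hand":0},{"dx":0,"dy":0,"dz":-0.08,"spin":0,"hand":0},{"dx":0,"dy":0,"dz":-0.11,"spin":0,"hand":0},{"dx":0,"dy":0,"dz":-0.13,"spin":0,"hand":0}]'
python3 - <<'E'
from h import *
rel([.5361,-.3404,.1187],67.5)
im,d,c=grab('wrist','wrist18'); crop('wrist18',190,60,440,360,2,'w18')
plate('wrist18',box=(120,240,235,312),zlo=.1)
E
```

```text
t: 11.57
ee_pos: [0.5382, -0.3411, 0.1788]
tcp_rot: [[0.923, -0.386, 0.004], [-0.386, -0.923, 0.01], [-0.0, -0.011, -1.0]]
force: [-1.0, -0.0, -1.4]
finger_gap: 0.0085
t 11.57 rel {'dx': np.float64(-0.007), 'dy': np.float64(0.003), 'dz': np.float64(0.2), 'spin': np.float64(-0.004)} pos [ 0.5382 -0.3411  0.1788] F [-1.  -0.  -1.4] gap 0.0085 tilt [0.23 0.58]
wrist18 5645 n [0.338 0.827 0.449] lean 26.66 az 67.75 ctr [ 0.5768 -0.3323  0.1451] yext [-0.0352  0.0539] zext [-0.0502  0.0389]
```

View pics/w18.png

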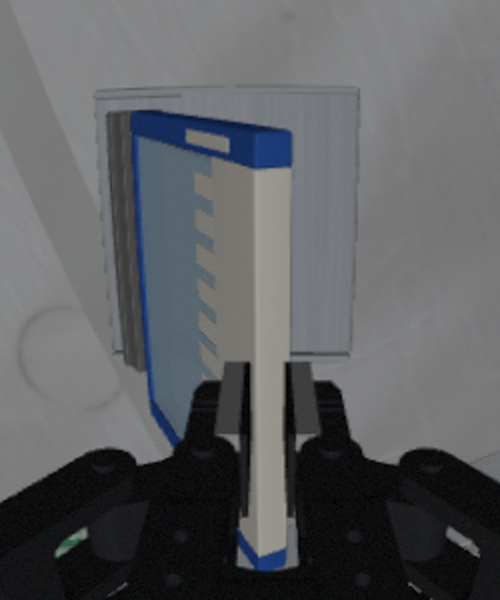

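```bash
python3 -c "
from h import *
rel([.6168,-.0911,.22],92.8)"
python3 -m crank '[{"dx":0.0,"dy":-0.02,"dz":-0.02,"spin":-0.03,"hand":0},{"dx":0.0,"dy":-0.06,"dz":-0.04,"spin":-0.08,"hand":0},{"dx":0.0,"dy":-0.12,"dz":-0.07,"spin":-0.16,"hand":0},{"dx":0.0,"dy":-0.19,"dz":-0.1,"spin":-0.24,"hand":0},{"dx":0.0,"dy":-0.26,"dz":-0.13,"spin":-0.32,"hand":0}]'
python3 -c "
from h import *
rel([.6168,-.0911,.22],92.8)"
```

```text
t 11.62 rel {'dx': np.float64(-0.081), 'dy': np.float64(-0.871), 'dz': np.float64(-0.125), 'spin': np.float64(-0.567)} pos [ 0.5387 -0.3413  0.1798] F [ 0.9 -0.  -1.4] gap 0.0082 tilt [0.32 0.54]
t: 12.03
ee_pos: [0.5695, -0.2672, 0.2204]
tcp_rot: [[0.99, -0.138, 0.006], [-0.138, -0.99, 0.01], [0.004, -0.011, -1.0]]
force: [0.9, -0.3, -1.8]
finger_gap: 0.0086
t 12.03 rel {'dx': np.float64(0.075), 'dy': np.float64(-0.603), 'dz': np.float64(0.008), 'spin': np.float64(-0.238)} pos [ 0.5695 -0.2672  0.2204] F [ 0.9 -0.3 -1.8] gap 0.0086 tilt [0.33 0.57]
```

```bash
python3 -m crank '[{"dx":0.01,"dy":-0.08,"dz":0.0,"spin":-0.06,"hand":0},{"dx":0.02,"dy":-0.17,"dz":0,"spin":-0.12,"hand":0},{"dx":0.04,"dy":-0.26,"dz":0.0,"spin":-0.18,"hand":0},{"dx":0.06,"dy":-0.35,"dz":0.0,"spin":-0.23,"hand":0},{"dx":0.07,"dy":-0.42,"dz":0.005,"spin":-0.24,"hand":0}]'
python3 - <<'E'
from h import *
rel([.6168,-.0911,.22],92.8)
im,d,c=grab('wrist','wrist19'); cv2.imwrite('pics/w19.png',im[:,:,::-1])
plate('wrist19',box=(100,240,235,312),zlo=.14)
E
```

```text
t: 12.45
ee_pos: [0.6092, -0.1399, 0.2215]
tcp_rot: [[0.998, 0.059, 0.008], [0.059, -0.998, 0.012], [0.008, -0.011, -1.0]]
force: [0.1, 0.0, -1.0]
finger_gap: 0.0079
t 12.45 rel {'dx': np.float64(0.035), 'dy': np.float64(-0.161), 'dz': np.float64(0.007), 'spin': np.float64(0.013)} pos [ 0.6092 -0.1399  0.2215] F [ 0.1  0.  -1. ] gap 0.0079 tilt [0.45 0.67]
wrist19 5833 n [-0.065  0.89   0.451] lean 26.81 az 94.15 ctr [ 0.6405 -0.1143  0.1868] yext [-0.0352  0.0537] zext [-0.0519  0.0408]
```

View pics/w19.png

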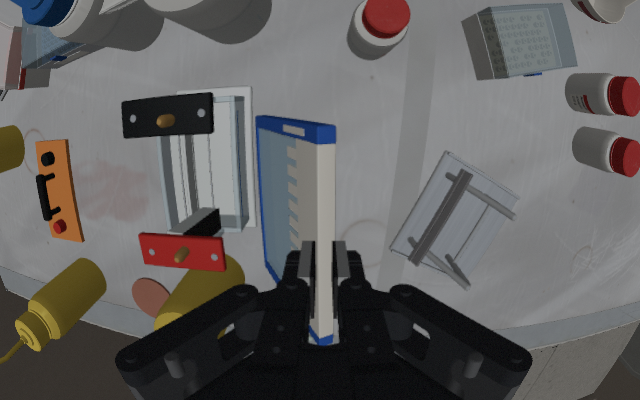

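```bash
cat >> h.py <<'E'
def rayz(f,uv,z):
    im,d,c=load(f); fl=200/np.tan(np.radians(c['vfov']/2)); V=c['view']; uv=np.atleast_2d(uv).astype(float)
    a=(uv[:,0]-c['cx'])/fl; b=(uv[:,1]-c['cy'])/fl
    if f.startswith('wrist'):
        r=np.hypot(a,b); k=np.tan(r)/np.maximum(r,1e-9); a,b=a*k,b*k
    D=np.stack([a,-b,-np.ones_like(a)],-1)@V[:3,:3]; C=-V[:3,:3].T@V[:3,3]
    return C+D*((z-C[2])/D[:,2])[:,None]
def unit(f,zear=.135,rect=(.5,.72,-.12,.08)):
    im,d,c=load(f); P,m=cloud(f); X,Y,Z=P[...,0],P[...,1],P[...,2]
    hsv=cv2.cvtColor(im,cv2.COLOR_RGB2HSV); H,S,V=[hsv[...,i].astype(int) for i in range(3)]
    reg=(X>rect[0])&(X<rect[1])&(Y>rect[2])&(Y<rect[3])&(abs(Z-.1365)<.006)
    out=[]
    for n,k in [('red',reg&((H<8)|(H>172))&(S>140)&(V>70)),('blk',reg&(V<60))]:
        l,lab,st,_=cv2.connectedComponentsWithStats(k.astype(np.uint8)); 
        if l<2: continue
        k=lab==1+np.argmax(st[1:,4]); v,u=np.nonzero(k); W=rayz(f,np.c_[u,v],zear)
        r=cv2.minAreaRect((W[:,:2]*1000).astype(np.float32)); print(n,k.sum(),np.round(r[0],1),np.round(r[1],1),round(r[2],2),'depth z',np.median(P[k][:,2]).round(4)); out.append(r)
    return out
E
python3 - <<'E'
from h import *
unit('wrist19'); unit('wrist1'); unit('top0'); unit('side0')
P,m=cloud('wrist19'); 
for u,v in [(300,20),(400,200),(100,200)]: print(P[v,u].round(4))
E
```

```text
red 2377 [553.3 -10.5] [34.1 88.2] 2.44 depth z 0.1351
blk 3246 [674.7  -5.3] [32.5 88.6] 2.51 depth z 0.1352
red 924 [551.2 -10.5] [32.6 88.3] 2.85 depth z 0.1355
blk 877 [673.2  -6.6] [34.8 91.3] 2.19 depth z 0.1354
red 282 [550.4  -8.7] [29.6 82.1] 2.51 depth z 0.1353
blk 245 [672.9  -3.1] [29.6 80.9] 2.71 depth z 0.135
red 277 [550.2 -13.5] [30.8 86.4] 1.05 depth z 0.1335
blk 160 [670.3  -9.1] [28.8 81.5] 1.68 depth z 0.1333
[ 7.837e-01 -9.980e-02  5.000e-04]
[ 0.5733 -0.2358  0.0012]
[0.5447 0.2006 0.0013]
```

```bash
cat >> h.py <<'E'
def plate_in_unit(f,box,O,yaw,zlo=.14,zb=.0012):
    n,y,z,c,a,b=plate(f,box=box,zlo=zlo)
    # use far band only for top edge, far end
    zt=np.percentile(b,99.7); yf=np.percentile(a,.2)
    yaw=np.radians(yaw); U=np.array([np.cos(yaw),np.sin(yaw),0]); Vv=np.array([-np.sin(yaw),np.cos(yaw),0])
    T=c+z*zt+y*(yf+.065)-n*.005; F=T-.110*z
    s=sensors.observe(); tcp=np.array(s['ee_pos']); o=np.array([O[0],O[1],zb])
    for nm,p in [('T',T),('F',F),('tcp',tcp+[0,0,zb])]:
        q=p-o; print(nm,(np.array([q@U,q@Vv,q[2]])*1000).round(1))
    print('yaw err',np.degrees(np.arctan2(n[1],n[0])-yaw).round(2),'roll?')
E
python3 - <<'E'
from h import *
plate_in_unit('wrist19',(100,240,235,312),(.6138,-.0044),92.5)
E
```

```text
wrist19 5833 n [-0.065  0.89   0.451] lean 26.81 az 94.15 ctr [ 0.6405 -0.1143  0.1868] yext [-0.0352  0.0537] zext [-0.0519  0.0408]
T [-134.7    6.8  219.9]
F [-85.1   8.3 121.7]
tcp [-129.5    9.3  221.2]
yaw err 1.65 roll?
```

Run:
```python
from h import *
plate_in_unit('wrist19',(100,240,235,345),(.6138,-.0044),92.5)
plate('wrist18',box=(120,240,235,345),zlo=.1)
```

```text
wrist19 6831 n [-0.064  0.89   0.452] lean 26.88 az 94.08 ctr [ 0.6418 -0.1172  0.1927] yext [-0.0341  0.0547] zext [-0.0583  0.041 ]
T [-137.9    6.8  226. ]
F [-88.2   8.2 127.9]
tcp [-129.5    9.3  221.2]
yaw err 1.58 roll?
wrist18 6623 n [0.338 0.826 0.45 ] lean 26.77 az 67.73 ctr [ 0.5768 -0.3355  0.1509] yext [-0.034   0.0546] zext [-0.0565  0.0395]
```

```bash
python3 -c "
from h import *
rel([.6144,-.0911,.171],91.8)"
```

```text
t 12.5 rel {'dx': np.float64(0.022), 'dy': np.float64(-0.14), 'dz': np.float64(0.17), 'spin': np.float64(0.042)} pos [ 0.6101 -0.1341  0.2212] F [ 0.4  4.7 -0.9] gap 0.0086 tilt [0.46 0.91]
```

```bash
python3 -m crank '[{"dx":0.005,"dy":-0.03,"dz":0.04,"spin":0.035,"hand":0},{"dx":0.01,"dy":-0.07,"dz":0.08,"spin":0.035,"hand":0},{"dx":0.018,"dy":-0.11,"dz":0.13,"spin":0.035,"hand":0},{"dx":0.022,"dy":-0.14,"dz":0.17,"spin":0.035,"hand":0},{"dx":0.022,"dy":-0.14,"dz":0.17,"spin":0.035,"hand":0}]'
python3 -m crank '[{"dx":0,"dy":0,"dz":0,"spin":0,"hand":0},{"dx":0,"dy":0,"dz":0,"spin":0,"hand":0},{"dx":0,"dy":0,"dz":0,"spin":0,"hand":0},{"dx":0,"dy":0,"dz":0,"spin":0,"hand":0},{"dx":0,"dy":0,"dz":0,"spin":0,"hand":0}]'
python3 - <<'E'
from h import *
rel([.6144,-.0911,.171],91.8)
im,d,c=grab('wrist','wrist20'); cv2.imwrite('pics/w20.png',im[:,:,::-1])
r=unit('wrist20')
plate_in_unit('wrist20',(100,240,200,345),(.6138,-.0044),92.5,zlo=.1)
E
```

```text
t: 12.92
ee_pos: [0.6126, -0.0869, 0.1679]
tcp_rot: [[0.999, 0.043, 0.002], [0.043, -0.999, 0.019], [0.003, -0.018, -1.0]]
force: [-1.0, -0.1, -1.6]
finger_gap: 0.0072
t: 13.33
ee_pos: [0.6129, -0.0878, 0.1686]
tcp_rot: [[0.999, 0.042, 0.003], [0.042, -0.999, 0.018], [0.004, -0.018, -1.0]]
force: [-0.5, -0.6, -0.6]
finger_gap: 0.0071
t 13.33 rel {'dx': np.float64(0.005), 'dy': np.float64(0.011), 'dz': np.float64(-0.008), 'spin': np.float64(0.013)} pos [ 0.6129 -0.0878  0.1686] F [-0.5 -0.6 -0.6] gap 0.0071 tilt [0.19 1.03]
red 2053 [554.4  -9.9] [35.2 87.8] 3.53 depth z 0.135
blk 5991 [674.8  -5. ] [32.2 87.8] 2.49 depth z 0.1351
wrist20 3864 n [-0.046  0.947  0.318] lean 18.53 az 92.8 ctr [ 0.6473 -0.0731  0.1449] yext [-0.0328  0.0515] zext [-0.0468  0.0316]
T [-85.1   1.6 172.1]
F [-50.1   1.8  67.8]
tcp [-83.2   4.6 168.4]
yaw err 0.3 roll?
```

View pics/w20.png

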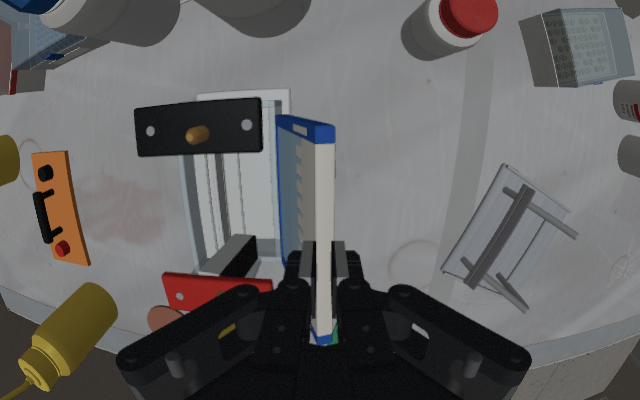

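```bash
python3 -c "
from h import *
rel([.6138,-.0689,.1588],92.5)"
```

```text
t 13.38 rel {'dx': np.float64(0.006), 'dy': np.float64(-0.062), 'dz': np.float64(0.033), 'spin': np.float64(-0.002)} pos [ 0.6128 -0.0877  0.1684] F [ 0.3 -0.5 -1.5] gap 0.0072 tilt [0.18 1.04]
```

```bash
python3 -m crank '[{"dx":0.002,"dy":-0.006,"dz":0.003,"spin":0,"hand":0},{"dx":0.004,"dy":-0.016,"dz":0.01,"spin":0,"hand":0},{"dx":0.005,"dy":-0.026,"dz":0.015,"spin":0,"hand":0},{"dx":0.005,"dy":-0.034,"dz":0.02,"spin":0,"hand":0},{"dx":0.005,"dy":-0.038,"dz":0.02,"spin":0,"hand":0}]'
python3 - <<'E'
from h import *
rel([.6138,-.0689,.1588],92.5)
im,d,c=grab('wrist','wrist21'); crop('wrist21',120,60,360,360,2,'w21')
unit('wrist21')
plate_in_unit('wrist21',(100,240,200,345),(.6136,-.0044),92.5,zlo=.1)
E
```

```text
t: 13.8
ee_pos: [0.6136, -0.0752, 0.1621]
tcp_rot: [[0.999, 0.043, 0.002], [0.043, -0.999, 0.019], [0.003, -0.019, -1.0]]
force: [-0.3, 0.1, -1.6]
finger_gap: 0.0073
t 13.8 rel {'dx': np.float64(0.002), 'dy': np.float64(-0.021), 'dz': np.float64(0.012), 'spin': np.float64(-0.001)} pos [ 0.6136 -0.0752  0.1621] F [-0.3  0.1 -1.6] gap 0.0073 tilt [0.12 1.07]
red 1104 [562.7  16.8] [26.4 57.8] 36.74 depth z 0.135
blk 6807 [674.6  -4.9] [32.8 87.7] 2.78 depth z 0.1351
wrist21 3639 n [-0.047  0.948  0.315] lean 18.34 az 92.82 ctr [ 0.6486 -0.0609  0.1403] yext [-0.0321  0.0492] zext [-0.0419  0.0297]
T [-72.3   0.2 165.7]
F [-37.7   0.4  61.3]
tcp [-70.6   3.  162.3]
yaw err 0.32 roll?
```

View pics/w21.png

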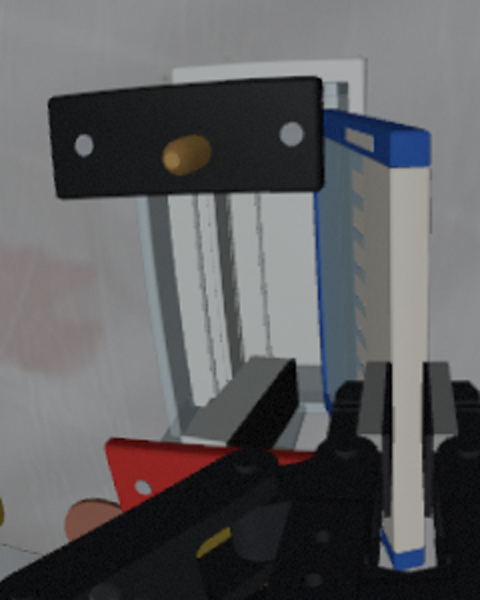

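```bash
python3 -m crank '[{"dx":0.001,"dy":-0.006,"dz":0.003,"spin":0,"hand":0},{"dx":0.001,"dy":-0.013,"dz":0.007,"spin":0,"hand":0},{"dx":0.001,"dy":-0.02,"dz":0.012,"spin":0,"hand":0},{"dx":0.001,"dy":-0.022,"dz":0.013,"spin":0,"hand":0},{"dx":0.001,"dy":-0.022,"dz":0.013,"spin":0,"hand":0}]'
python3 - <<'E'
from h import *
rel([.6133,-.0688,.1588],92.5)
im,d,c=grab('wrist','wrist22'); crop('wrist22',120,60,360,360,2,'w22')
unit('wrist22')
plate_in_unit('wrist22',(100,240,200,345),(.6136,-.0044),92.5,zlo=.1)
E
```

```text
t: 14.27
ee_pos: [0.6136, -0.068, 0.1584]
tcp_rot: [[0.999, 0.043, 0.002], [0.043, -0.999, 0.019], [0.003, -0.019, -1.0]]
force: [0.3, 0.4, -2.5]
finger_gap: 0.0073
t 14.27 rel {'dx': np.float64(-0.001), 'dy': np.float64(0.002), 'dz': np.float64(-0.001), 'spin': np.float64(-0.0)} pos [ 0.6136 -0.068   0.1584] F [ 0.3  0.4 -2.5] gap 0.0073 tilt [0.12 1.08]
red 771 [564.3  19.7] [21.2 47.1] 36.74 depth z 0.1349
blk 7296 [674.7  -4.8] [32.3 87.6] 2.39 depth z 0.1351
wrist22 3154 n [-0.044  0.949  0.311] lean 18.1 az 92.65 ctr [ 0.6471 -0.055   0.14  ] yext [-0.0336  0.0469] zext [-0.0416  0.0257]
T [-64.9   0.  161.8]
F [-30.7   0.1  57.3]
tcp [-63.9   2.8 158.5]
yaw err 0.15 roll?
```

View pics/w22.png

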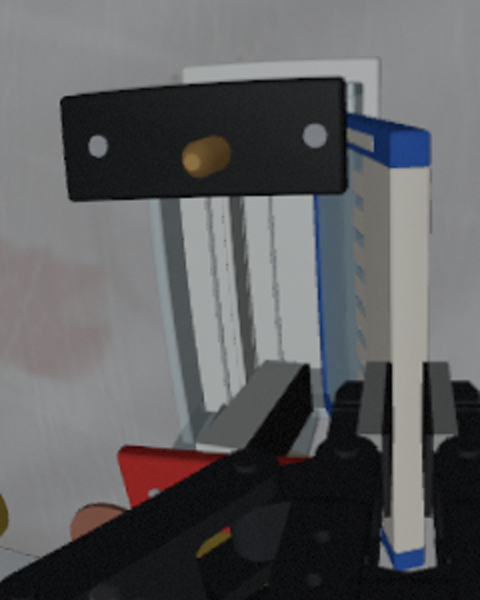

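```bash
python3 -m crank '[{"dx":0.0,"dy":0.002,"dz":0.003,"spin":0,"hand":0},{"dx":0.0,"dy":-0.001,"dz":0.013,"spin":0,"hand":0},{"dx":0.0,"dy":-0.005,"dz":0.023,"spin":0,"hand":0},{"dx":0.0,"dy":-0.009,"dz":0.034,"spin":0,"hand":0},{"dx":0.0,"dy":-0.011,"dz":0.044,"spin":0,"hand":0}]'
python3 - <<'E'
from h import *
rel([.6133,-.0652,.145],92.5)
im,d,c=grab('wrist','wrist23'); crop('wrist23',120,60,360,360,2,'w23')
unit('wrist23')
plate_in_unit('wrist23',(100,240,200,345),(.6136,-.0044),92.5,zlo=.1,zb=.0002)
E
```

```text
t: 14.73
ee_pos: [0.6134, -0.0645, 0.1448]
tcp_rot: [[0.999, 0.043, 0.002], [0.043, -0.999, 0.019], [0.003, -0.019, -1.0]]
force: [0.2, 0.1, -1.7]
finger_gap: 0.0076
t 14.73 rel {'dx': np.float64(-0.0), 'dy': np.float64(0.002), 'dz': np.float64(-0.001), 'spin': np.float64(-0.0)} pos [ 0.6134 -0.0645  0.1448] F [ 0.2  0.1 -1.7] gap 0.0076 tilt [0.11 1.08]
red 423 [565.9  23.5] [14.3 33.2] 36.78 depth z 0.1348
blk 8498 [674.8  -4.7] [32.2 87.3] 2.56 depth z 0.1351
wrist23 2707 n [-0.046  0.949  0.313] lean 18.25 az 92.75 ctr [ 0.6483 -0.0534  0.1324] yext [-0.0322  0.0417] zext [-0.0338  0.0197]
T [-6.150e+01  1.000e-01  1.495e+02]
F [-27.1   0.2  45. ]
tcp [-59.8   3.3 144.2]
yaw err 0.25 roll?
```

View pics/w23.png

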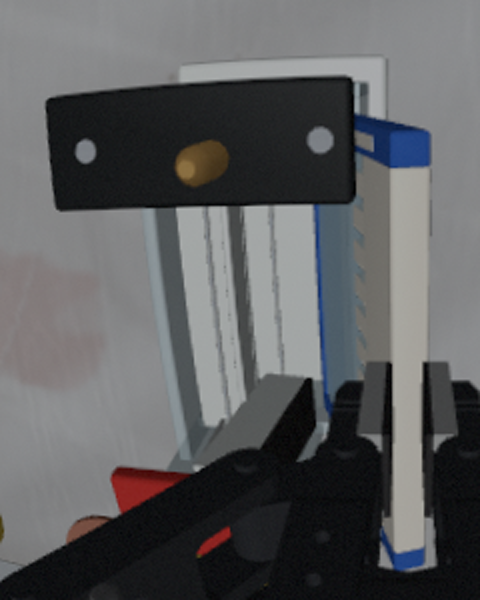

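```bash
python3 -m crank '[{"dx":0.0,"dy":-0.002,"dz":0.008,"spin":0,"hand":0},{"dx":0.0,"dy":-0.006,"dz":0.02,"spin":0,"hand":0},{"dx":0.0,"dy":-0.01,"dz":0.033,"spin":0,"hand":0},{"dx":0.0,"dy":-0.014,"dz":0.046,"spin":0,"hand":0},{"dx":0.0,"dy":-0.017,"dz":0.057,"spin":0,"hand":0}]'
python3 - <<'E'
from h import *
rel([.6133,-.059,.128],92.5)
im,d,c=grab('wrist','wrist24'); crop('wrist24',120,60,360,360,2,'w24')
plate_in_unit('wrist24',(100,240,200,345),(.6136,-.0044),92.5,zlo=.1,zb=.0002)
E
```

```text
t: 15.2
ee_pos: [0.6126, -0.0586, 0.1266]
tcp_rot: [[0.999, 0.044, 0.0], [0.044, -0.999, 0.019], [0.001, -0.019, -1.0]]
force: [-0.7, 0.3, -2.2]
finger_gap: 0.0077
t 15.2 rel {'dx': np.float64(0.002), 'dy': np.float64(0.001), 'dz': np.float64(-0.005), 'spin': np.float64(0.0)} pos [ 0.6126 -0.0586  0.1266] F [-0.7  0.3 -2.2] gap 0.0077 tilt [0.02 1.1 ]
wrist24 2419 n [-0.01   0.317 -0.948] lean -71.49 az 91.84 ctr [ 0.6552 -0.0555  0.131 ] yext [-0.0249  0.0309] zext [-0.0073  0.0423]
T [-12.8   0.3 149.4]
F [-117.1    1.5  114.4]
tcp [-53.9   3.8 126. ]
yaw err -0.66 roll?
```

View pics/w24.png

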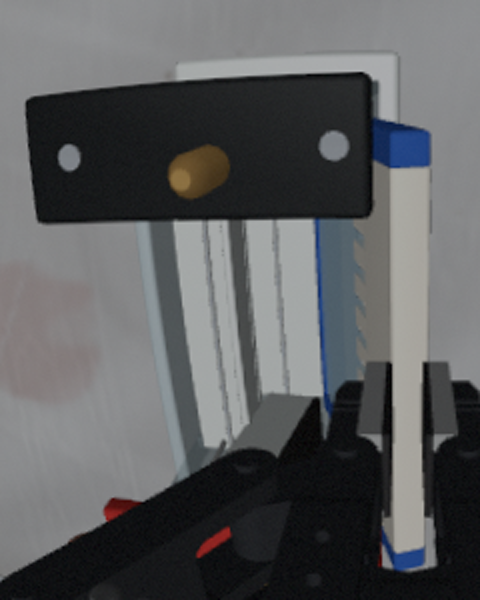

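```bash
python3 -m crank '[{"dx":0.002,"dy":-0.002,"dz":0.01,"spin":0,"hand":0},{"dx":0.002,"dy":-0.006,"dz":0.02,"spin":0,"hand":0},{"dx":0.002,"dy":-0.01,"dz":0.031,"spin":0,"hand":0},{"dx":0.002,"dy":-0.013,"dz":0.039,"spin":0,"hand":0},{"dx":0.002,"dy":-0.014,"dz":0.044,"spin":0,"hand":0}]'
python3 - <<'E'
from h import *
rel([.6133,-.054,.111],92.5)
im,d,c=grab('wrist','wrist25'); crop('wrist25',120,60,360,360,2,'w25')
E
```

```text
t: 15.67
ee_pos: [0.6124, -0.0536, 0.1124]
tcp_rot: [[0.999, 0.044, -0.001], [0.044, -0.999, 0.02], [-0.001, -0.02, -1.0]]
force: [0.9, -0.9, -1.3]
finger_gap: 0.0074
t 15.67 rel {'dx': np.float64(0.003), 'dy': np.float64(0.002), 'dz': np.float64(0.005), 'spin': np.float64(0.001)} pos [ 0.6124 -0.0536  0.1124] F [ 0.9 -0.9 -1.3] gap 0.0074 tilt [-0.08  1.12]
```

View pics/w25.png

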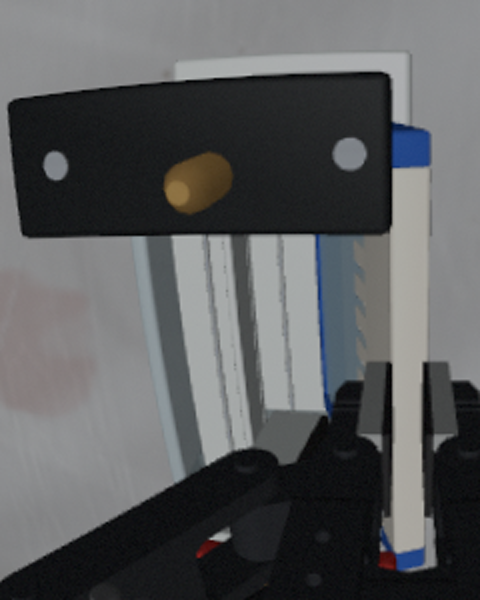

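```bash
python3 -m crank '[{"dx":0.003,"dy":0,"dz":0.004,"spin":0,"hand":0},{"dx":0.003,"dy":0,"dz":0.008,"spin":0,"hand":8},{"dx":0.003,"dy":0,"dz":0.008,"spin":0,"hand":12},{"dx":0.003,"dy":0,"dz":0.01,"spin":0,"hand":14},{"dx":0.003,"dy":0,"dz":0.012,"spin":0,"hand":15}]'
python3 - <<'E'
from h import *
rel([.6133,-.044,.110],92.5)
im,d,c=grab('wrist','wrist26'); crop('wrist26',120,60,360,360,2,'w26')
E
```

```text
t: 16.13
ee_pos: [0.6136, -0.0535, 0.109]
tcp_rot: [[0.999, 0.044, -0.001], [0.044, -0.999, 0.02], [0.0, -0.02, -1.0]]
force: [0.8, -0.4, 0.4]
finger_gap: 0.015
t 16.13 rel {'dx': np.float64(0.0), 'dy': np.float64(-0.032), 'dz': np.float64(-0.003), 'spin': np.float64(0.001)} pos [ 0.6136 -0.0535  0.109 ] F [ 0.8 -0.4  0.4] gap 0.015 tilt [-0.03  1.12]
```

View pics/w26.png

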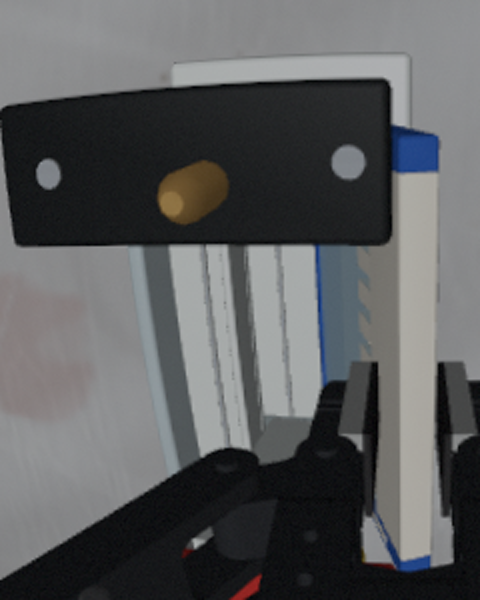

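```bash
python3 -m crank '[{"dx":0,"dy":-0.008,"dz":-0.001,"spin":0,"hand":15},{"dx":0,"dy":-0.018,"dz":-0.002,"spin":0,"hand":15},{"dx":0,"dy":-0.028,"dz":-0.003,"spin":0,"hand":15},{"dx":0,"dy":-0.038,"dz":-0.003,"spin":0,"hand":15},{"dx":0,"dy":-0.046,"dz":-0.003,"spin":0,"hand":15}]'
python3 - <<'E'
from h import *
rel([.6133,-.024,.110],92.5)
im,d,c=grab('wrist','wrist27'); crop('wrist27',120,60,360,360,2,'w27')
E
```

```text
t: 16.6
ee_pos: [0.6128, -0.0387, 0.1099]
tcp_rot: [[0.999, 0.045, -0.001], [0.045, -0.999, 0.02], [-0.0, -0.02, -1.0]]
force: [-0.0, -0.0, -0.6]
finger_gap: 0.015
t 16.6 rel {'dx': np.float64(0.004), 'dy': np.float64(-0.049), 'dz': np.float64(0.001), 'spin': np.float64(0.002)} pos [ 0.6128 -0.0387  0.1099] F [-0.  -0.  -0.6] gap 0.015 tilt [-0.06  1.15]
```

View pics/w27.png

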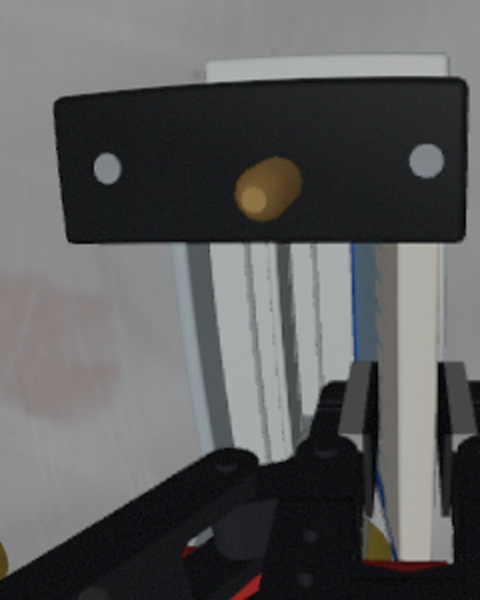

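```bash
python3 -m crank '[{"dx":0.001,"dy":-0.01,"dz":0,"spin":0,"hand":15},{"dx":0.002,"dy":-0.022,"dz":0,"spin":0,"hand":15},{"dx":0.002,"dy":-0.034,"dz":0,"spin":0,"hand":15},{"dx":0.002,"dy":-0.044,"dz":0,"spin":0,"hand":15},{"dx":0.002,"dy":-0.052,"dz":0,"spin":0,"hand":15}]'
python3 -m crank '[{"dx":0,"dy":-0.004,"dz":0,"spin":0,"hand":15},{"dx":0,"dy":-0.008,"dz":0,"spin":0,"hand":15},{"dx":0,"dy":-0.011,"dz":0,"spin":0,"hand":15},{"dx":0,"dy":-0.014,"dz":0,"spin":0,"hand":15},{"dx":0,"dy":-0.016,"dz":0,"spin":0,"hand":15}]'
python3 - <<'E'
from h import *
rel([.6133,-.0185,.110],92.5)
im,d,c=grab('wrist','wrist28'); crop('wrist28',120,60,360,360,2,'w28')
E
```

```text
t: 17.07
ee_pos: [0.6127, -0.0221, 0.1103]
tcp_rot: [[0.999, 0.046, -0.001], [0.046, -0.999, 0.02], [0.0, -0.02, -1.0]]
force: [0.6, -1.0, 0.5]
finger_gap: 0.0147
t: 17.48
ee_pos: [0.6125, -0.0173, 0.1104]
tcp_rot: [[0.999, 0.046, -0.001], [0.046, -0.999, 0.02], [0.0, -0.02, -1.0]]
force: [-0.1, -2.1, 0.1]
finger_gap: 0.015
t 17.48 rel {'dx': np.float64(0.002), 'dy': np.float64(0.004), 'dz': np.float64(0.001), 'spin': np.float64(0.003)} pos [ 0.6125 -0.0173  0.1104] F [-0.1 -2.1  0.1] gap 0.015 tilt [-0.05  1.16]
```

View pics/w28.png

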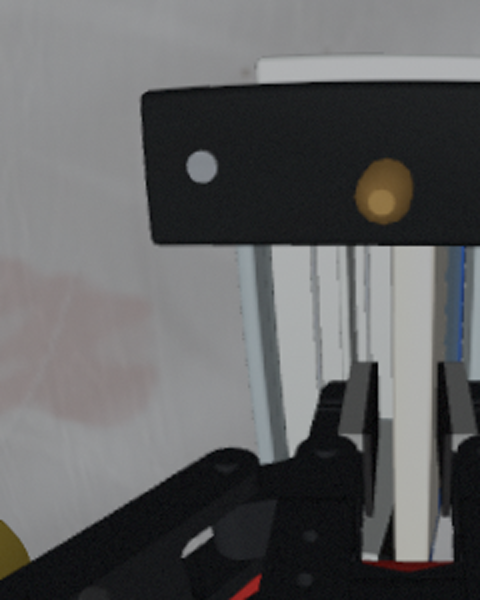

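```bash
python3 -m crank '[{"dx":0,"dy":-0.003,"dz":0,"spin":0,"hand":15},{"dx":0,"dy":-0.006,"dz":0,"spin":0,"hand":15},{"dx":0,"dy":-0.009,"dz":0,"spin":0,"hand":15},{"dx":0,"dy":-0.01,"dz":0,"spin":0,"hand":15},{"dx":0,"dy":-0.01,"dz":0,"spin":0,"hand":15}]'
python3 - <<'E'
from h import *
rel([.6133,-.0185,.110],92.5)
im,d,c=grab('wrist','wrist29'); crop('wrist29',120,60,360,360,2,'w29')
P,m=cloud('wrist29')
for v in (190,200,215,230): print([P[v,u].round(4).tolist() for u in (322,328,334,338)])
E
```

```text
t: 17.95
ee_pos: [0.6125, -0.0172, 0.1104]
tcp_rot: [[0.999, 0.045, -0.001], [0.045, -0.999, 0.017], [0.0, -0.017, -1.0]]
force: [0.6, -5.9, -0.1]
finger_gap: 0.0152
t 17.95 rel {'dx': np.float64(0.002), 'dy': np.float64(0.005), 'dz': np.float64(0.001), 'spin': np.float64(0.001)} pos [ 0.6125 -0.0172  0.1104] F [ 0.6 -5.9 -0.1] gap 0.0152 tilt [-0.04  0.97]
[[0.6514, -0.015, 0.1199], [0.6518, -0.0176, 0.1205], [0.6519, -0.0203, 0.1204], [0.6517, -0.0222, 0.1194]]
[[0.6465, -0.0152, 0.1193], [0.6468, -0.0179, 0.1198], [0.6467, -0.0206, 0.119], [0.6464, -0.0225, 0.1179]]
[[0.6392, -0.0155, 0.1193], [0.6397, -0.0182, 0.1204], [0.64, -0.021, 0.1206], [0.6386, -0.023, 0.1168]]
[[0.6313, -0.0158, 0.1187], [0.6315, -0.0187, 0.1189], [0.6324, -0.0214, 0.1206], [0.6284, -0.0238, 0.1115]]
```

View pics/w29.png

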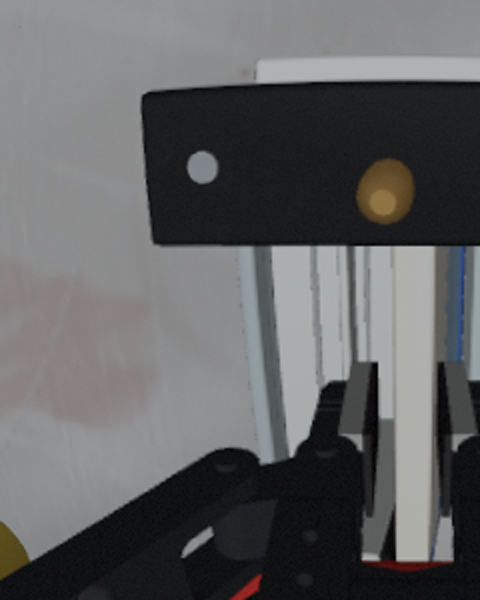

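```bash
python3 -m crank '[{"dx":0,"dy":0.005,"dz":0,"spin":0,"hand":24},{"dx":0,"dy":0.01,"dz":-0.01,"spin":0,"hand":30},{"dx":0,"dy":0.01,"dz":-0.06,"spin":0,"hand":30},{"dx":0,"dy":0.01,"dz":-0.14,"spin":0,"hand":30},{"dx":0,"dy":0.01,"dz":-0.24,"spin":0,"hand":30}]'
python3 - <<'E'
from h import *
s=sensors.observe(); print(np.round(s['q'],3),np.round(s['ee_pos'],4))
im,d,c=grab('wrist','wrist30'); cv2.imwrite('pics/w30.png',im[:,:,::-1])
im,d,c=grab('side','side3'); crop('side3',180,80,460,300,2,'s3')
im,d,c=load('top0'); P,m=cloud('top0'); hsv=cv2.cvtColor(im,cv2.COLOR_RGB2HSV); H,S,V=[hsv[...,i].astype(int) for i in range(3)]
k=((H>20)&(H<35)&(S>120)&(V>80)).astype(np.uint8); n,l,st,_=cv2.connectedComponentsWithStats(k)
for i in range(1,n):
    if st[i,4]>150: q=P[l==i]; hh=q[q[:,2]>.19]; print(st[i],np.median(q,0).round(3),'top',q[:,2].max().round(3), 'hi xy range',hh.min(0).round(3),hh.max(0).round(3))
E
```

```text
t: 18.42
ee_pos: [0.6112, -0.0203, 0.1814]
tcp_rot: [[0.999, 0.046, -0.005], [0.046, -0.999, 0.019], [-0.004, -0.019, -1.0]]
force: [0.9, 0.2, -0.0]
finger_gap: 0.0299
[ 0.195  0.433 -0.296  1.728  0.123  1.004 -1.667] [ 0.6112 -0.0203  0.1814]
[ 151  174   43   48 1075] [0.621 0.415 0.143] top 1.335 hi xy range [0.326 0.045 0.19 ] [0.669 0.433 1.335]
[321 237  31  31 711] [0.439 0.007 0.18 ] top 1.335 hi xy range [ 0.326 -0.031  0.19 ] [0.452 0.045 1.335]
[217 268  40  30 861] [0.391 0.255 0.178] top 1.335 hi xy range [0.326 0.045 0.19 ] [0.403 0.287 1.335]
```

View pics/w30.png

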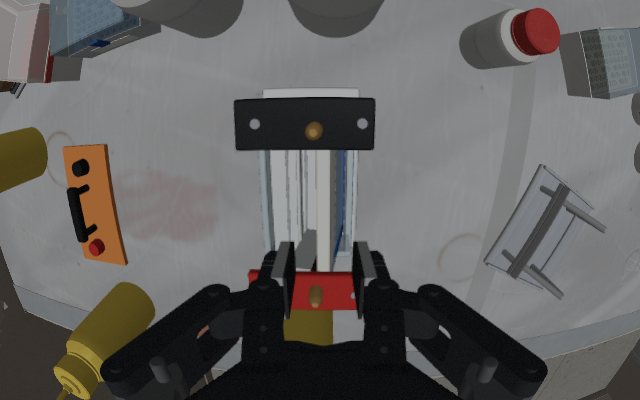

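View pics/s3.png

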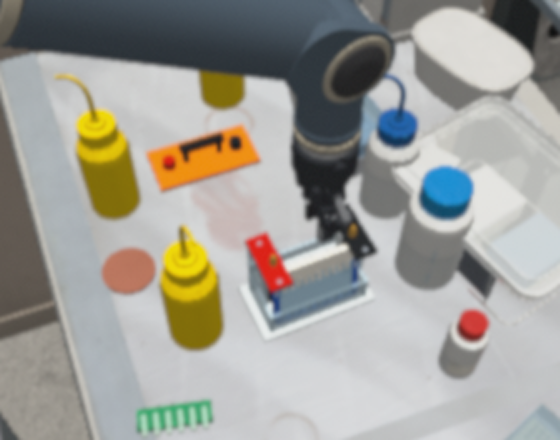

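Run:
```python
from h import *
P,m=cloud('side3'); X,Y,Z=P[...,0],P[...,1],P[...,2]
for x0 in np.arange(.1,.7,.05):
    k=m&(X>x0)&(X<x0+.05)&(abs(Y)<.15)&(Z>.25)
    if k.sum(): print(round(x0,2),k.sum(),'z min/med/max',np.percentile(Z[k],[2,50,98]).round(3),'y',np.percentile(Y[k],[2,98]).round(3))
```

```text
0.1 3526 z min/med/max [0.403 0.554 0.664] y [-0.104 -0.058]
0.15 5873 z min/med/max [0.519 0.672 0.781] y [-0.127 -0.065]
0.2 7139 z min/med/max [0.625 0.755 0.787] y [-0.13 -0.07]
0.25 4658 z min/med/max [0.675 0.738 0.775] y [-0.122 -0.04 ]
0.3 3183 z min/med/max [0.644 0.702 0.733] y [-0.11 -0.06]
0.35 2472 z min/med/max [0.613 0.671 0.704] y [-0.106 -0.057]
0.4 2007 z min/med/max [0.576 0.639 0.671] y [-0.098 -0.045]
0.45 1613 z min/med/max [0.548 0.607 0.639] y [-0.091 -0.04 ]
0.5 1343 z min/med/max [0.513 0.575 0.608] y [-0.083 -0.033]
0.55 2284 z min/med/max [0.288 0.509 0.574] y [-0.076  0.002]
0.6 2034 z min/med/max [0.259 0.476 0.546] y [-0.084  0.004]
0.65 57 z min/med/max [0.471 0.498 0.519] y [-0.065 -0.06 ]
```

```bash
python3 -c "
from h import *
rel([.53,.30,.20],90.5)"
python3 -m crank '[{"dx":-0.03,"dy":-0.12,"dz":-0.05,"spin":0.04,"hand":45},{"dx":-0.06,"dy":-0.25,"dz":-0.07,"spin":0.04,"hand":45},{"dx":-0.09,"dy":-0.38,"dz":-0.07,"spin":0.04,"hand":45},{"dx":-0.13,"dy":-0.5,"dz":-0.07,"spin":0.04,"hand":45},{"dx":-0.16,"dy":-0.63,"dz":-0.07,"spin":0.04,"hand":45}]'
python3 -c "
from h import *
rel([.53,.30,.20],90.5)"
```

```text
t 18.52 rel {'dx': np.float64(-0.237), 'dy': np.float64(-1.079), 'dz': np.float64(-0.024), 'spin': np.float64(0.047)} pos [ 0.6159 -0.0201  0.1877] F [-0.1  0.5  0.2] gap 0.0296 tilt [0.52 1.05]
t: 18.93
ee_pos: [0.5577, 0.1681, 0.2118]
tcp_rot: [[1.0, 0.014, 0.009], [0.014, -1.0, 0.019], [0.009, -0.019, -1.0]]
force: [0.4, -0.3, -0.2]
finger_gap: 0.0449
t 18.93 rel {'dx': np.float64(-0.087), 'dy': np.float64(-0.44), 'dz': np.float64(0.047), 'spin': np.float64(0.007)} pos [0.5577 0.1681 0.2118] F [ 0.4 -0.3 -0.2] gap 0.0449 tilt [0.5  1.07]
```

```bash
python3 -m crank '[{"dx":-0.02,"dy":-0.13,"dz":0,"spin":0,"hand":45},{"dx":-0.04,"dy":-0.25,"dz":0.01,"spin":0,"hand":45},{"dx":-0.06,"dy":-0.35,"dz":0.02,"spin":0,"hand":45},{"dx":-0.08,"dy":-0.43,"dz":0.03,"spin":0,"hand":45},{"dx":-0.087,"dy":-0.44,"dz":0.04,"spin":0,"hand":45}]'
python3 -m crank '[{"dx":0,"dy":0,"dz":0,"spin":0,"hand":45},{"dx":0,"dy":0,"dz":0,"spin":0,"hand":45},{"dx":0,"dy":0,"dz":0,"spin":0,"hand":45},{"dx":0,"dy":0,"dz":0,"spin":0,"hand":45},{"dx":0,"dy":0,"dz":0,"spin":0,"hand":45}]'
python3 - <<'E'
from h import *
rel([.53,.30,.20],90.5)
im,d,c=grab('wrist','wrist31'); cv2.imwrite('pics/w31.png',im[:,:,::-1])
f='wrist31'; P,m=cloud(f); X,Y,Z=P[...,0],P[...,1],P[...,2]
hsv=cv2.cvtColor(im,cv2.COLOR_RGB2HSV); H,S,V=[hsv[...,i].astype(int) for i in range(3)]
near=(abs(X-.555)<.1)&(abs(Y-.3)<.06)
k=near&(H>5)&(H<20)&(S>140)&(V>100)&(Z<.02); v,u=np.nonzero(k); W=rayz(f,np.c_[u,v],.009); print('lid',np.median(P[k],0).round(4),cv2.minAreaRect((W[:,:2]*1000).astype(np.float32)))
k=near&(V<70)&(abs(Z-.046)<.007); v,u=np.nonzero(k); W=rayz(f,np.c_[u,v],.046); print('bar',k.sum(),np.median(P[k],0).round(4),cv2.minAreaRect((W[:,:2]*1000).astype(np.float32)))
k=near&((H<6)|(H>172))&(S>150)&(Z>.012); print('red',P[k].mean(0).round(4),np.percentile(P[k],[5,95],axis=0).round(4))
E
```

```text
t: 19.35
ee_pos: [0.5265, 0.3071, 0.2021]
tcp_rot: [[1.0, 0.023, 0.007], [0.023, -0.999, 0.024], [0.008, -0.024, -1.0]]
force: [-0.8, 0.5, 0.6]
finger_gap: 0.0452
t: 19.77
ee_pos: [0.5273, 0.3056, 0.2022]
tcp_rot: [[1.0, 0.021, 0.008], [0.021, -1.0, 0.023], [0.008, -0.023, -1.0]]
force: [-0.6, 0.3, 0.4]
finger_gap: 0.0448
t 19.77 rel {'dx': np.float64(0.009), 'dy': np.float64(0.019), 'dz': np.float64(0.007), 'spin': np.float64(0.015)} pos [0.5273 0.3056 0.2022] F [-0.6  0.3  0.4] gap 0.0448 tilt [0.43 1.33]
lid [0.5614 0.3037 0.0081] ((553.9261474609375, 302.18145751953125), (169.9204864501953, 84.29483032226562), 0.7370617985725403)
bar 1113 [0.5566 0.3024 0.0447] ((555.322265625, 302.15008544921875), (73.95350646972656, 14.50732707977295), 1.2182875871658325)
red [0.5011 0.3018 0.0306] [[0.489  0.2934 0.0141]
 [0.5067 0.3098 0.0254]]
```

View pics/w31.png

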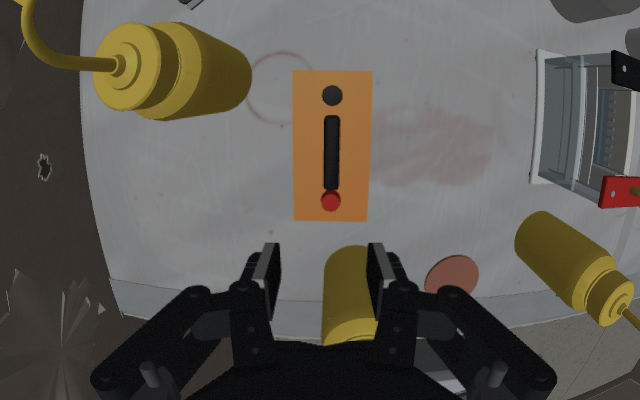

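```bash
python3 -c "
from h import *
rel([.555,.3022,.07],91)"
python3 -m crank '[{"dx":0.03,"dy":0.0,"dz":0.08,"spin":0.005,"hand":45},{"dx":0.06,"dy":0.0,"dz":0.18,"spin":0.005,"hand":45},{"dx":0.09,"dy":0.0,"dz":0.29,"spin":0.005,"hand":45},{"dx":0.096,"dy":0.0,"dz":0.38,"spin":0.005,"hand":45},{"dx":0.096,"dy":0.0,"dz":0.43,"spin":0.005,"hand":45}]'
python3 -c "
from h import *
rel([.555,.3022,.021],91)"
```

```text
t 19.82 rel {'dx': np.float64(0.089), 'dy': np.float64(0.024), 'dz': np.float64(0.441), 'spin': np.float64(0.005)} pos [0.5272 0.3058 0.2022] F [-0.8  0.1 -0. ] gap 0.0449 tilt [0.44 1.34]
t: 20.23
ee_pos: [0.5567, 0.3072, 0.07]
tcp_rot: [[1.0, 0.015, 0.004], [0.015, -1.0, 0.021], [0.004, -0.021, -1.0]]
force: [-0.8, 0.4, -1.4]
finger_gap: 0.0452
t 20.23 rel {'dx': np.float64(-0.007), 'dy': np.float64(0.02), 'dz': np.float64(0.163), 'spin': np.float64(-0.003)} pos [0.5567 0.3072 0.07  ] F [-0.8  0.4 -1.4] gap 0.0452 tilt [0.23 1.18]
```

```bash
python3 -m crank '[{"dx":-0.005,"dy":0.015,"dz":0.01,"spin":0,"hand":45},{"dx":-0.007,"dy":0.02,"dz":0.05,"spin":0,"hand":45},{"dx":-0.007,"dy":0.02,"dz":0.1,"spin":0,"hand":45},{"dx":-0.007,"dy":0.02,"dz":0.14,"spin":0,"hand":40},{"dx":-0.007,"dy":0.02,"dz":0.157,"spin":0,"hand":36}]'
python3 - <<'E'
from h import *
rel([.555,.3022,.021],91)
im,d,c=grab('wrist','wrist32'); crop('wrist32',180,100,460,360,2,'w32')
E
```

```text
t: 20.65
ee_pos: [0.5546, 0.3013, 0.0217]
tcp_rot: [[1.0, 0.014, 0.003], [0.014, -1.0, 0.02], [0.003, -0.02, -1.0]]
force: [0.5, -0.1, 0.0]
finger_gap: 0.0359
t 20.65 rel {'dx': np.float64(0.001), 'dy': np.float64(-0.003), 'dz': np.float64(0.002), 'spin': np.float64(-0.004)} pos [0.5546 0.3013 0.0217] F [ 0.5 -0.1  0. ] gap 0.0359 tilt [0.18 1.13]
```

View pics/w32.png

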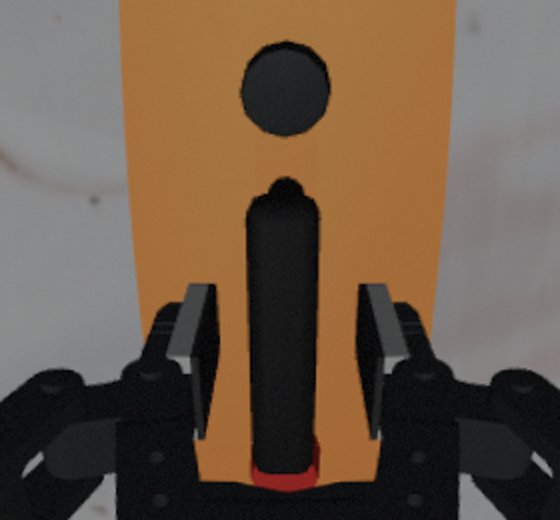

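```bash
python3 -m crank '[{"dx":0,"dy":0,"dz":0,"spin":0,"hand":25},{"dx":0,"dy":0,"dz":0,"spin":0,"hand":18},{"dx":0,"dy":0,"dz":0,"spin":0,"hand":10},{"dx":0,"dy":0,"dz":0,"spin":0,"hand":0},{"dx":0,"dy":0,"dz":0,"spin":0,"hand":0}]'
python3 -m crank '[{"dx":0,"dy":0,"dz":-0.03,"spin":0,"hand":0},{"dx":0,"dy":0,"dz":-0.1,"spin":0,"hand":0},{"dx":0,"dy":0,"dz":-0.2,"spin":0,"hand":0},{"dx":0,"dy":0,"dz":-0.3,"spin":0,"hand":0},{"dx":0,"dy":0,"dz":-0.4,"spin":0,"hand":0}]'
python3 -c "
from h import *
rel([.6136,-.0144,.26],92.5)"
```

```text
t: 21.12
ee_pos: [0.5547, 0.3017, 0.0221]
tcp_rot: [[1.0, 0.014, 0.004], [0.014, -1.0, 0.02], [0.004, -0.02, -1.0]]
force: [-0.1, 0.1, 2.8]
finger_gap: 0.0147
t: 21.53
ee_pos: [0.5537, 0.299, 0.1435]
tcp_rot: [[1.0, 0.015, 0.003], [0.015, -1.0, 0.02], [0.003, -0.02, -1.0]]
force: [0.6, 0.5, -1.7]
finger_gap: 0.0149
t 21.53 rel {'dx': np.float64(0.185), 'dy': np.float64(1.04), 'dz': np.float64(-0.408), 'spin': np.float64(-0.037)} pos [0.5537 0.299  0.1435] F [ 0.6  0.5 -1.7] gap 0.0149 tilt [0.16 1.13]
```

```bash
python3 -m crank '[{"dx":0.03,"dy":0.04,"dz":-0.12,"spin":-0.01,"hand":0},{"dx":0.06,"dy":0.12,"dz":-0.22,"spin":-0.02,"hand":0},{"dx":0.1,"dy":0.23,"dz":-0.3,"spin":-0.03,"hand":0},{"dx":0.13,"dy":0.36,"dz":-0.35,"spin":-0.037,"hand":0},{"dx":0.15,"dy":0.49,"dz":-0.37,"spin":-0.037,"hand":0}]'
python3 -c "
from h import *
rel([.6136,-.0144,.25],92.5)"
```

```text
t: 21.95
ee_pos: [0.6019, 0.1506, 0.2553]
tcp_rot: [[0.999, 0.046, 0.008], [0.046, -0.999, 0.022], [0.009, -0.021, -1.0]]
force: [0.6, 0.4, -3.0]
finger_gap: 0.0145
t 21.95 rel {'dx': np.float64(0.013), 'dy': np.float64(0.552), 'dz': np.float64(0.006), 'spin': np.float64(0.004)} pos [0.6019 0.1506 0.2553] F [ 0.6  0.4 -3. ] gap 0.0145 tilt [0.47 1.25]
```

```bash
python3 -m crank '[{"dx":0.003,"dy":0.12,"dz":0.003,"spin":0.004,"hand":0},{"dx":0.006,"dy":0.25,"dz":0.006,"spin":0.004,"hand":0},{"dx":0.01,"dy":0.37,"dz":0.006,"spin":0.004,"hand":0},{"dx":0.013,"dy":0.46,"dz":0.006,"spin":0.004,"hand":0},{"dx":0.013,"dy":0.52,"dz":0.006,"spin":0.004,"hand":0}]'
python3 - <<'E'
from h import *
rel([.6136,-.0144,.25],92.5)
for f in ['wrist22','wrist23','wrist28','wrist29','wrist30','wrist19']:
    print(f); unit(f)
    im,d,c=load(f); P,m=cloud(f); X,Y,Z=P[...,0],P[...,1],P[...,2]
    hsv=cv2.cvtColor(im,cv2.COLOR_RGB2HSV); H,S,V=[hsv[...,i].astype(int) for i in range(3)]
    k=((H>10)&(H<28)&(S>90)&(V>60)&(Z>.128)&(Z<.165)&(abs(X-.61)<.1)&(abs(Y)<.08))
    n,l,st,ct=cv2.connectedComponentsWithStats(k.astype(np.uint8))
    for i in range(1,n):
        if st[i,4]>40:
            q=P[l==i]; t=q[q[:,2]>.1495]; 
            if len(t)>5: print('pin',st[i].tolist(),'top pts',len(t),t.mean(0).round(4),((t.max(0)+t.min(0))/2).round(4))
im,d,c=grab('wrist','wrist33'); cv2.imwrite('pics/w33.png',im[:,:,::-1])
E
```

```text
t: 22.37
ee_pos: [0.6126, -0.0099, 0.2502]
tcp_rot: [[0.999, 0.038, 0.008], [0.038, -0.999, 0.02], [0.009, -0.019, -1.0]]
force: [0.0, 0.2, -2.2]
finger_gap: 0.0152
t 22.37 rel {'dx': np.float64(0.003), 'dy': np.float64(0.015), 'dz': np.float64(0.001), 'spin': np.float64(-0.007)} pos [ 0.6126 -0.0099  0.2502] F [ 0.   0.2 -2.2] gap 0.0152 tilt [0.45 1.12]
wrist22
red 771 [564.3  19.7] [21.2 47.1] 36.74 depth z 0.1349
blk 7296 [674.7  -4.8] [32.3 87.6] 2.39 depth z 0.1351
pin [211, 128, 24, 21, 376] top pts 182 [ 0.6717 -0.012   0.1519] [ 0.6713 -0.0117  0.1521]
wrist23
red 423 [565.9  23.5] [14.3 33.2] 36.78 depth z 0.1348
blk 8498 [674.8  -4.7] [32.2 87.3] 2.56 depth z 0.1351
pin [207, 130, 27, 23, 446] top pts 222 [ 0.6718 -0.0121  0.1517] [ 0.6717 -0.0118  0.1519]
wrist28
red 105 [555.5  26.2] [ 3.  22.8] 50.5 depth z 0.1351
blk 15954 [674.9  -4.2] [32.2 86.4] 2.55 depth z 0.135
pin [297, 139, 29, 33, 728] top pts 447 [ 0.6719 -0.0114  0.1517] [ 0.6716 -0.0113  0.152 ]
wrist29
red 102 [556.   26.4] [ 3.  22.2] 50.34 depth z 0.1352
blk 16006 [674.9  -4.2] [32.1 86.4] 2.55 depth z 0.135
pin [298, 139, 29, 33, 722] top pts 448 [ 0.6719 -0.0114  0.1516] [ 0.6718 -0.0111  0.1518]
wrist30
red 1915 [554.6 -22. ] [34.5 50.2] 2.8 depth z 0.1349
blk 6775 [674.8  -4.1] [32.1 86.6] 2.57 depth z 0.135
pin [305, 122, 18, 18, 242] top pts 162 [ 0.6719 -0.0112  0.1517] [ 0.6719 -0.0112  0.1523]
pin [309, 285, 13, 23, 236] top pts 84 [ 0.5574 -0.0163  0.1515] [ 0.5576 -0.0161  0.1519]
wrist19
red 2377 [553.3 -10.5] [34.1 88.2] 2.44 depth z 0.1351
blk 3246 [674.7  -5.3] [32.5 88.6] 2.51 depth z 0.1352
pin [156, 114, 18, 14, 186] top pts 68 [ 0.6716 -0.0123  0.152 ] [ 0.6716 -0.0121  0.152 ]
pin [175, 247, 14, 16, 151] top pts 54 [ 0.5569 -0.0176  0.1518] [ 0.5566 -0.0176  0.1521]
```

View pics/w33.png

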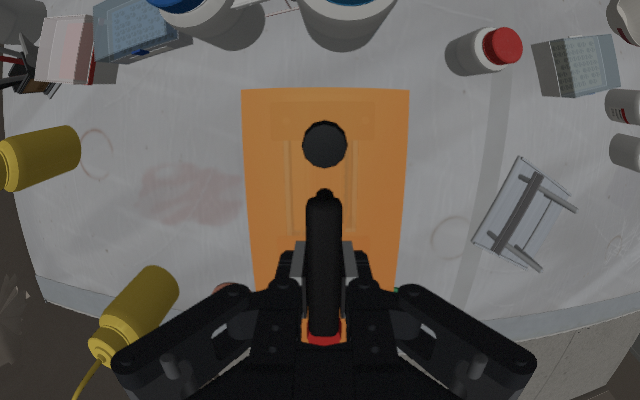

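Run:
```python
from h import *
s=sensors.observe(); print(np.round(s['ee_pos'],4),np.round(s['tcp_rot'],4).tolist())
f='wrist33'; im,d,c=load(f); P,m=cloud(f); X,Y,Z=P[...,0],P[...,1],P[...,2]
hsv=cv2.cvtColor(im,cv2.COLOR_RGB2HSV); H,S,V=[hsv[...,i].astype(int) for i in range(3)]
k=np.zeros_like(m); k[115:175,295:355]=True; k&=(V<70)&(Z>.2); q=P[k]; print('boss z',np.percentile(q[:,2],[5,50,95]).round(4))
zt=np.percentile(q[:,2],70); kk=k&(abs(Z-zt)<.0025); t=P[kk]; v,u=np.nonzero(kk); W=rayz(f,np.c_[u,v],np.median(t[:,2])); print('top c',t.mean(0).round(4),cv2.minEnclosingCircle((W[:,:2]*1000).astype(np.float32)),len(t))
k=(H>5)&(H<20)&(S>120)&(V>90)&(Z>.2); k[:85]=0; k[250:]=0
q=P[k]; A=np.c_[q[:,:2],np.ones(len(q))]; co=np.linalg.lstsq(A,q[:,2],rcond=None)[0]; print('lid plane slopes deg',np.degrees(np.arctan(co[:2])).round(2),'z at tcp',(co@[.6126,-.0099,1]).round(4))
v,u=np.nonzero(k); q2=P[k]
for x0 in (.63,.65,.67,.69):
    b=q2[abs(q2[:,0]-x0)<.004]; print(x0,np.percentile(b[:,1],[.5,99.5]).round(4),b[:,1].mean().round(4))
print('xmax',np.percentile(q2[:,0],99.7))
```

```text
[ 0.6128 -0.0137  0.25  ] [[0.9994, 0.0341, 0.0076], [0.034, -0.9993, 0.0169], [0.0082, -0.0166, -0.9998]]
boss z [0.2473 0.2523 0.2534]
top c [ 0.6706 -0.008   0.2524] ((670.5999145507812, -8.067562103271484), 10.298337936401367) 1508
lid plane slopes deg [1.95 0.42] z at tcp 0.2355
0.63 [-0.0518  0.0331] -0.0096
0.65 [-0.0509  0.0337] -0.0087
0.67 [-0.0504  0.0347] -0.0081
0.69 [-0.0496  0.0352] -0.0073
xmax 0.6984775461120121
```

```bash
python3 -c "
from h import *
rel([.6136,-.0136,.187],92.5)"
```

```text
t 22.42 rel {'dx': np.float64(0.001), 'dy': np.float64(0.003), 'dz': np.float64(0.21), 'spin': np.float64(-0.012)} pos [ 0.6128 -0.0137  0.25  ] F [ 0.4 -4.  -3.2] gap 0.0149 tilt [0.44 0.97]
```

```bash
python3 -m crank '[{"dx":0.001,"dy":0.003,"dz":0.03,"spin":-0.012,"hand":0},{"dx":0.001,"dy":0.003,"dz":0.08,"spin":-0.012,"hand":0},{"dx":0.001,"dy":0.003,"dz":0.14,"spin":-0.012,"hand":0},{"dx":0.001,"dy":0.003,"dz":0.19,"spin":-0.012,"hand":0},{"dx":0.001,"dy":0.003,"dz":0.205,"spin":-0.012,"hand":0}]'
python3 -m crank '[{"dx":0,"dy":0,"dz":0,"spin":0,"hand":0},{"dx":0,"dy":0,"dz":0,"spin":0,"hand":0},{"dx":0,"dy":0,"dz":0,"spin":0,"hand":0},{"dx":0,"dy":0,"dz":0,"spin":0,"hand":0},{"dx":0,"dy":0,"dz":0,"spin":0,"hand":0}]'
python3 - <<'E'
from h import *
rel([.6136,-.0136,.187],92.5)
im,d,c=grab('wrist','wrist34'); cv2.imwrite('pics/w34.png',im[:,:,::-1])
im,d,c=grab('side','side4'); crop('side4',250,120,410,260,4,'s4')
f='wrist34'; im,d,c=load(f); P,m=cloud(f); X,Y,Z=P[...,0],P[...,1],P[...,2]
hsv=cv2.cvtColor(im,cv2.COLOR_RGB2HSV); H,S,V=[hsv[...,i].astype(int) for i in range(3)]
k=np.zeros_like(m); k[115:175,295:355]=True; k&=(V<70)&(Z>.16); q=P[k]
zt=np.percentile(q[:,2],70); kk=k&(abs(Z-zt)<.0025); t=P[kk]; v,u=np.nonzero(kk); W=rayz(f,np.c_[u,v],np.median(t[:,2])); print('top c',t.mean(0).round(4),cv2.minEnclosingCircle((W[:,:2]*1000).astype(np.float32)),len(t))
k=(H>5)&(H<20)&(S>120)&(V>90)&(Z>.15); k[:85]=0; k[250:]=0
q=P[k]; A=np.c_[q[:,:2],np.ones(len(q))]; co=np.linalg.lstsq(A,q[:,2],rcond=None)[0]; print('slopes',np.degrees(np.arctan(co[:2])).round(2),'z at',(co@[.6136,-.0137,1]).round(4))
E
```

```text
t: 22.83
ee_pos: [0.6113, -0.0123, 0.1854]
tcp_rot: [[0.999, 0.046, 0.002], [0.046, -0.999, 0.017], [0.003, -0.017, -1.0]]
force: [-0.0, -1.0, -3.2]
finger_gap: 0.0149
t: 23.25
ee_pos: [0.6119, -0.0122, 0.1864]
tcp_rot: [[0.999, 0.046, 0.004], [0.046, -0.999, 0.017], [0.005, -0.017, -1.0]]
force: [-0.2, -0.1, -2.3]
finger_gap: 0.0146
t 23.25 rel {'dx': np.float64(0.006), 'dy': np.float64(0.005), 'dz': np.float64(-0.002), 'spin': np.float64(0.003)} pos [ 0.6119 -0.0122  0.1864] F [-0.2 -0.1 -2.3] gap 0.0146 tilt [0.22 1.  ]
top c [ 0.6699 -0.0098  0.1882] ((669.8851928710938, -9.764728546142578), 10.38720989227295) 1506
slopes [1.65 0.35] z at 0.1716
```

View pics/w34.png

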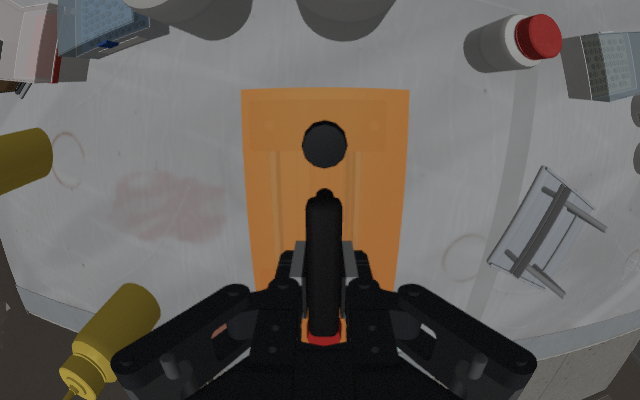

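View pics/s4.png

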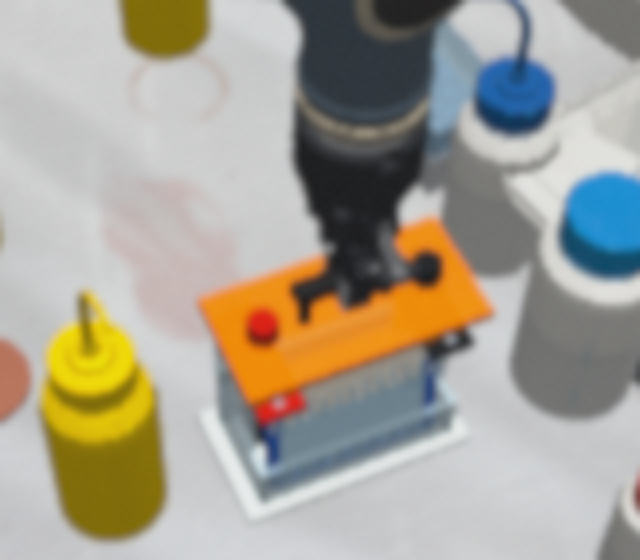

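```bash
python3 -m crank '[{"dx":0.003,"dy":0.004,"dz":0.0,"spin":0,"hand":0},{"dx":0.004,"dy":0.0045,"dz":0.01,"spin":0,"hand":0},{"dx":0.004,"dy":0.0045,"dz":0.025,"spin":0,"hand":0},{"dx":0.004,"dy":0.0045,"dz":0.04,"spin":0,"hand":0},{"dx":0.004,"dy":0.0045,"dz":0.05,"spin":0,"hand":0}]'
python3 -c "
from h import *
rel([.6130,-.0135,.16],92.5)"
```

```text
t: 23.77
ee_pos: [0.6125, -0.0134, 0.17]
tcp_rot: [[0.999, 0.046, 0.002], [0.046, -0.999, 0.017], [0.003, -0.017, -1.0]]
force: [-0.6, -0.5, -2.4]
finger_gap: 0.0149
t 23.77 rel {'dx': np.float64(0.002), 'dy': np.float64(0.001), 'dz': np.float64(0.033), 'spin': np.float64(0.003)} pos [ 0.6125 -0.0134  0.17  ] F [-0.6 -0.5 -2.4] gap 0.0149 tilt [0.1 1. ]
```

```bash
python3 -m crank '[{"dx":0.001,"dy":0.0,"dz":0.006,"spin":0,"hand":0},{"dx":0.001,"dy":0.0,"dz":0.014,"spin":0,"hand":0},{"dx":0.001,"dy":0.0,"dz":0.022,"spin":0,"hand":0},{"dx":0.001,"dy":0.0,"dz":0.03,"spin":0,"hand":0},{"dx":0.001,"dy":0.0,"dz":0.036,"spin":0,"hand":0}]'
python3 -c "
from h import *
rel([.6130,-.0135,.158],92.5)"
```

```text
t: 24.18
ee_pos: [0.6128, -0.0131, 0.1589]
tcp_rot: [[0.999, 0.046, 0.002], [0.046, -0.999, 0.017], [0.003, -0.017, -1.0]]
force: [-0.5, -0.4, -1.9]
finger_gap: 0.0147
t 24.18 rel {'dx': np.float64(0.001), 'dy': np.float64(0.001), 'dz': np.float64(0.003), 'spin': np.float64(0.003)} pos [ 0.6128 -0.0131  0.1589] F [-0.5 -0.4 -1.9] gap 0.0147 tilt [0.1 1. ]
```

Sockets are on the pins without load. Last millimetres, feeling for contact.

```bash
python3 -m crank '[{"dx":0,"dy":0.0,"dz":0.003,"spin":0,"hand":0},{"dx":0,"dy":0.0,"dz":0.006,"spin":0,"hand":0},{"dx":0,"dy":0.0,"dz":0.008,"spin":0,"hand":0},{"dx":0,"dy":0.0,"dz":0.01,"spin":0,"hand":0},{"dx":0,"dy":0.0,"dz":0.01,"spin":0,"hand":0}]'
python3 -c "
from h import *
rel([.6130,-.0135,.1565],92.5)"
python3 -m crank '[{"dx":0,"dy":0.0,"dz":0,"spin":0,"hand":18},{"dx":0,"dy":0.0,"dz":0,"spin":0,"hand":24},{"dx":0,"dy":0.0,"dz":0,"spin":0,"hand":32},{"dx":0,"dy":0.0,"dz":0,"spin":0,"hand":36},{"dx":0,"dy":0.0,"dz":0,"spin":0,"hand":36}]'
python3 -m crank '[{"dx":0,"dy":0.0,"dz":-0.03,"spin":0,"hand":36},{"dx":0,"dy":0.0,"dz":-0.1,"spin":0,"hand":36},{"dx":-0.02,"dy":0.0,"dz":-0.2,"spin":0,"hand":36},{"dx":-0.05,"dy":0.0,"dz":-0.3,"spin":0,"hand":36},{"dx":-0.08,"dy":0.0,"dz":-0.4,"spin":0,"hand":36}]'
python3 - <<'E'
from h import *
rel([.6130,-.0135,.1565],92.5)
im,d,c=grab('wrist','wrist35'); cv2.imwrite('pics/w35.png',im[:,:,::-1])
im,d,c=grab('side','side5'); crop('side5',250,120,410,260,4,'s5')
for f in ['wrist35','side5']:
    im,d,c=load(f); P,m=cloud(f); X,Y,Z=P[...,0],P[...,1],P[...,2]
    hsv=cv2.cvtColor(im,cv2.COLOR_RGB2HSV); H,S,V=[hsv[...,i].astype(int) for i in range(3)]
    k=(H>5)&(H<20)&(S>120)&(V>90)&(abs(Z-.143)<.02)&(abs(X-.614)<.1)&(abs(Y)<.08)
    q=P[k]
    for _ in range(3):
        A=np.c_[q[:,:2],np.ones(len(q))]; co=np.linalg.lstsq(A,q[:,2],rcond=None)[0]; r=q[:,2]-A@co; q=q[abs(r)<2.5*r.std()]
    print(f,len(q),'slopes',np.degrees(np.arctan(co[:2])).round(2),'z mid',(co@[.6136,-.0137,1]).round(4),q.min(0).round(3),q.max(0).round(3))
E
```

```text
t: 24.6
ee_pos: [0.6128, -0.013, 0.1571]
tcp_rot: [[0.999, 0.046, 0.002], [0.046, -0.999, 0.017], [0.003, -0.017, -1.0]]
force: [-3.9, -0.6, 4.7]
finger_gap: 0.015
t 24.6 rel {'dx': np.float64(0.001), 'dy': np.float64(0.002), 'dz': np.float64(0.002), 'spin': np.float64(0.003)} pos [ 0.6128 -0.013   0.1571] F [-3.9 -0.6  4.7] gap 0.015 tilt [0.11 0.98]
t: 25.02
ee_pos: [0.6128, -0.013, 0.1571]
tcp_rot: [[0.999, 0.046, 0.002], [0.046, -0.999, 0.017], [0.003, -0.017, -1.0]]
force: [0.5, -0.2, -0.6]
finger_gap: 0.0363
t: 25.43
ee_pos: [0.5883, -0.0161, 0.2787]
tcp_rot: [[0.999, 0.046, 0.002], [0.046, -0.999, 0.017], [0.003, -0.017, -1.0]]
force: [1.5, -1.0, -0.2]
finger_gap: 0.0356
t 25.43 rel {'dx': np.float64(0.081), 'dy': np.float64(0.002), 'dz': np.float64(0.408), 'spin': np.float64(0.003)} pos [ 0.5883 -0.0161  0.2787] F [ 1.5 -1.  -0.2] gap 0.0356 tilt [0.12 1.  ]
wrist35 13352 slopes [0.  0.1] z mid 0.143 [ 0.526 -0.059  0.141] [0.699 0.033 0.145]
side5 1429 slopes [-0.07  0.05] z mid 0.1416 [ 0.524 -0.061  0.138] [0.698 0.032 0.146]
```

View pics/w35.png

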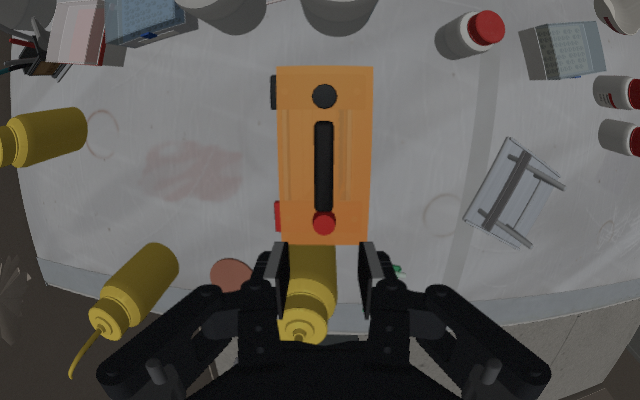

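View pics/s5.png

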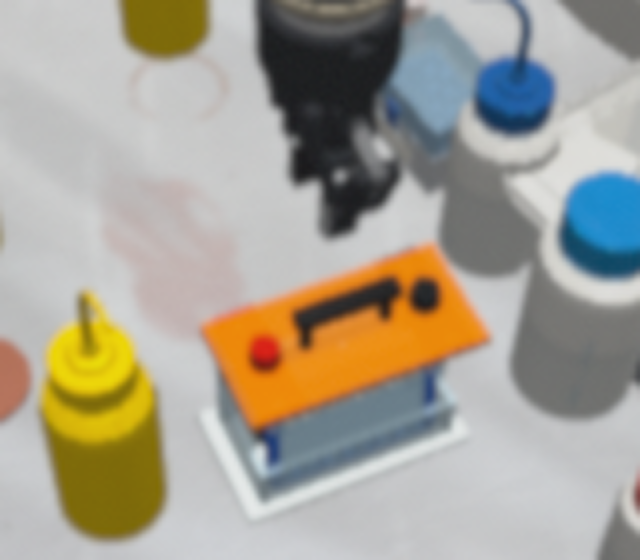

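Run:
```python
from h import *
def st(f):
    im,d,c=load(f); P,m=cloud(f); X,Y,Z=P[...,0],P[...,1],P[...,2]
    hsv=cv2.cvtColor(im,cv2.COLOR_RGB2HSV); H,S,V=[hsv[...,i].astype(int) for i in range(3)]
    for n,k in [('redcap',((H<8)|(H>172))&(S>130)&(abs(X-.76)<.05)&(abs(Y+.175)<.05)&(Z>.08)),('wash',(H>100)&(H<125)&(S>130)&(abs(X-.79)<.06)&(abs(Y-.11)<.05)&(Z>.15))]:
        print(f,n,k.sum(),P[k].mean(0).round(4))
st('side0'); st('side5')
crop('side5',310,170,380,250,8,'s5b')
s=sensors.observe(); print(s['t'],np.round(s['qd'],3))
```

```text
side0 redcap 148 [ 0.761  -0.1849  0.1173]
side0 wash 262 [0.7893 0.1055 0.1808]
side5 redcap 147 [ 0.761  -0.1849  0.1172]
side5 wash 259 [0.7894 0.1056 0.1806]
25.5333 [-0.006  0.056  0.007  0.06   0.01  -0.049 -0.008]
```

View pics/s5b.png

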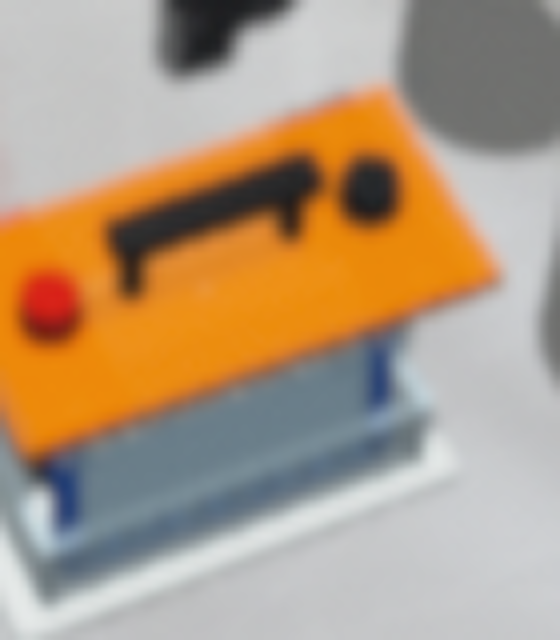

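```bash
python3 -m crank '[{"dx":0,"dy":0,"dz":0,"spin":0,"hand":36},{"dx":0,"dy":0,"dz":0,"spin":0,"hand":36},{"dx":0,"dy":0,"dz":0,"spin":0,"hand":36},{"dx":0,"dy":0,"dz":0,"spin":0,"hand":36},{"dx":0,"dy":0,"dz":0,"spin":0,"hand":36}]' && python3 -c "
from bench import workorder
print(workorder.hand_in())"
```

```text
t: 25.95
ee_pos: [0.5904, -0.0159, 0.2824]
tcp_rot: [[0.999, 0.046, 0.011], [0.046, -0.999, 0.017], [0.012, -0.016, -1.0]]
force: [-0.7, 0.1, -0.2]
finger_gap: 0.0359
the job is handed in; nothing more can be done
None
```

The cassette is loaded in the gel unit and the amber lid is on, level and fully down. I handed the job in at about 26 s of the 64 s.

**Cassette:**
- The tool could only point straight down, so I pinched the leaning cassette at its top edge. The first grip let it swing up to about 12° of lean, so I set it back on the stand and gripped it nearer the edge.
- The second grip held about 27° on the way over, but the lean had dropped to about 18° at the unit. That is under the 20° you gave as the minimum. By my measurements it would still clear the front wall and ears by 1–2 mm, so I went ahead, and no contact force showed on the way in.
- I then tipped it upright under the ears. It stopped against the gaskets at about 6 N, with its top at about 120 mm, where a standing cassette should be.

**Lid:**
- Both sockets went onto the pins with the red socket on the red side, and contact at the end was about 5 N.
- After release, the top measured 143 mm in the wrist view and 141.6 mm in the side view, against 143 mm expected. It was level to within 0.1°.

**Last checks:** The red-capped bottle and the wash bottle are where they were at the start, to within 0.2 mm. The gripper was clear of everything. With the lid on, I could check the cassette only from the side view, where it is still upright behind the front wall. I did not measure its contact with the gaskets again.

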